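Fit the spacer and nozzle plate to an icing depositor head

ROBOT

A 6-joint arm with a two-finger parallel gripper is mounted at the origin on the work surface. World frame = base frame: x ahead of the robot, y to its left, z up, the work surface at z = 0. Lengths are in m, angles in rad, forces in N, time in s.
With the tool pointing down it reaches from about 0.25 to 0.775 m from the base axis. Payload 8.9 kg.
Tool frame: the origin (TCP) lies midway between the tips of the shut fingers; the grasp point (between the pads) lies behind it (arm.grasp_offset is the z of the grasp point in the tool frame, in m); z points along the fingers, y is the direction in which the jaws open and shut (so a half turn about z gives the same grasp; the last joint's range is limited). The gripper opens to 85 mm and grips with 20 to 120 N. Pads are 22 mm wide; open, the fingers measure 114 mm over their backs; the gripper's body (76 mm by 85 mm) begins 54 mm behind the grasp point. The pads swing forward as they close: fully open they stand 13 mm farther back than shut.
Start: joints at [-1.392, 0.291, -0.153, 1.127, 0, 1.431], TCP at [0.164, -0.499, 0.231] pointing down, gripper open.
Joint ranges: [-2.52, 2.52], [-0.91, 1.74], [-1.3, 1.37], [-1.96, 2.02], [-1.52, 1.47], [-3.14, 3.14]. Speed limits (rad/s): [2.22, 2.22, 2.79, 3.14, 3.14, 3.14].

INTERFACE

Orientations are given as a unit quaternion [x, y, z, w].
In Python, from station import arm gives the robot as it stands.
- The arm moves only by the tool carry_out, never from a script. Its argument "plan" is a list of rows, each an object with "grip": the finger opening in mm, from 0 to 85.4; "travel": the shift along the tool's x, y, z as a fraction of full scale, a list of three; "angular": the turn, a rotation vector about the tool's x, y, z as a fraction of full scale, a list of three. In form: [{"grip": grip, "travel": [tx, ty, tz], "angular": [wx, wy, wz]}, ...]. A call has exactly 8 rows; each row is the pose to reach, as a shift and turn from the pose commanded when the call began, along the tool's axes at that moment, turning the shorter way round; what a row does not reach only later rows make up. Full scale, the value 1, is 500 mm for a shift and 2 pi rad for a turn. A row lasts 1/12 s, in which the tool goes at most 41.7 mm and 7.16 degrees, less where a joint would pass 70% of its speed; a pose out of reach is approached as far as the arm can. A call with a number of a shift or a turn outside -1 to 1 is refused whole. A call with a gripper value outside its range is refused whole. The fingers move at their own pace and stop on an object; "squeeze" is the grip in N (left out, the last holds). Time passes only in rows, so rows that repeat a pose let the fingers close, or fill a call up. It gives the time, the measured TCP pose, the force and the opening at its end, in the units of the state.
- arm.get_obs(): the state, without advancing time (a new reading comes with each control period).
- arm.get_image(name): name is "scene" or "top" or "wrist"; returns a dict with "image" (384x512x3 uint8, red, green, blue), "depth" (384x512 float32, m along the optical axis (not along the pixel's ray), 0 where there is no reading), "fx", "fy", "cx", "cy" (pixels), "R" (3x3) and "t" (3): a world point X has camera coordinates R X + t; the wrist camera has in their place "hand_eye" (4x4, takes a point from camera to tool coordinates, whose origin is the TCP and whose axes are the flange's). Camera axes: x right, y down, z forward; pixel columns grow to the right and rows downward; lengths in m; the calibration is good to about 2 mm. A picture is of the moment at which its call begins: read the wrist's pose just before it.
- arm.hand_in(): hands the job in, once; it reports no verdict.
The state is a dict: "t": time; "joints": joint angles; "joint_vel": joint speeds; "effort": joint torques, N m; "eef_pos": TCP position; "tcp_rot": TCP orientation; "contact_force": force on the tool from outside, world axes, zero at the start; "moment": the same for the moment, N m; "opening": finger opening in m.
Only numpy, scipy, OpenCV 4.12 (cv2) and the standard library are available. Lean on these libraries where they do the work, as an engineer would, in place of code of your own. Each camera call takes 0.05 s, during which the arm holds its last target.

TASK

Refit the icing depositor head: slide its keeper aside to either end of its track, clear of the slanted bed, then thread first the white windowed spacer and then the long three-nozzle plate over the two pins until each lies flat and fully home, nozzles outward. Finally slide the keeper back to the middle of its track, so that its white line meets the one on the track and its tongue holds the plate down. Leave the short one-nozzle plate and the two cakes where they are.

Things in the scene. Friction and masses are not known exactly. Their poses are not given: they have to be found in the camera images.
- bed_mid (a point): Centre of the slanted bed's flat top (124 x 34 mm), 135 mm above the table. Axes: z square out of the bed, 25 deg from vertical, leaning away from the robot; x up the slope, back towards the robot; y level across. Seated parts have their centres at x = y = 0, long sides along x (either way round), the spacer's at z = 4 mm, the nozzle plate's (on it) at 14 mm. The block is 34 mm wide and 50 mm deep: fingers fit beside it.
- pin_high (a point): Centre of the tip of the upper of the two steel pins, axes as the bed's: 12 mm thick, standing along bed z at bed x = +40 mm, y = 0, 37 mm long, the last 5 mm tapered.
- pin_low (a point): Centre of the tip of the lower pin, the same, at bed x = -40 mm, y = 0.
- head: The fixed depositor head on its stand (base plate 220 x 150 mm): a new place and yaw each time. Origin on the table, straight under the bed's centre. The keeper's dark track, 36 x 170 mm, its top 6 mm out from the bed plane, runs level across above the bed's upper end (the robot's side), at bed x = 95 mm.
- keeper (a joint): Position of the keeper along its track, 0 to 0.12 m, growing towards +y of the bed; friction about 1.5 N, stays where left. At 0.06 it is in the middle (white lines meet, tongue over the plates' upper end, blocking the bed); below 0.015 or above 0.105 it is clear. Starts at 0.03 to 0.09.
- keeper_grip (a point): Centre of where to pinch the keeper's upright black grip, 52 mm out from the bed plane, at bed x = 95 mm; axes as the bed's. The grip is 24 mm (x) by 16 mm (y, the direction of sliding), from 25 to 63 mm out. Below: a steel carriage 30 x 30 mm, top 26 mm out, with a tongue 20 mm wide reaching to bed x = 52 mm, 23 to 29 mm out.
- spacer_mid (a point): Centre of the white plastic spacer: flat, 120 x 48 x 8 mm, with a 45 x 23 mm window in its middle and two 15 mm holes 80 mm apart on its long axis (x); z is its upper face. About 80 g. It lies flat across the two rails of a draining rack.
- nozzles_mid (a point): Centre of the thickness of the long steel nozzle plate: 120 x 56 x 12 mm, two 15 mm holes 80 mm apart on its long axis (x), three nozzles 10 mm high in a row on its upper face (z) between them. About 300 g. It lies flat beside the spacer on the rack, either one may be left or right.
- rack: Fixed draining rack: grey drip tray 150 x 250 mm, 3 mm thick, with two steel rails along y at x = -46 and +46 mm (10 mm wide, tops 25 mm above the table), on which the parts lie with their long sides roughly along its x; between the rails there is room for fingers under the parts. Origin under its centre, on the table.
- short_mid (a point): Centre of the short steel plate of another head, 90 x 56 x 12 mm, holes 50 mm apart, one nozzle; lies on the table. Leave alone.
- cake_a: White-iced cake in a dark paper case, 84 mm across, 113 mm tall, origin under its centre. Leave alone.
- cake_b: Plain brown cake in a dark paper case, same size, origin under its centre. Leave alone.
Things that resemble listed ones, but are neither listed nor needed, are in the scene too. What is shaped like the part that bears spacer_mid but purple or red is not meant.

How it is judged:
On the way, in this order (a step that is already met when the one before it is completed fails the run):
1. the keeper is slid aside, clear of the bed (more than 42 mm from the middle) ((value of joint keeper below 0.018 m or value of joint keeper above 0.102 m)), for 0.2 s.
2. the spacer is over both pins, flat on the bed (x of spacer_mid in the frame of bed_mid between -0.005 and 0.005 m and y of spacer_mid in the frame of bed_mid between -0.005 and 0.005 m and z of spacer_mid in the frame of bed_mid between 0.0015 and 0.0065 m and angle between the z axis of spacer_mid and the z axis of bed_mid, either way round below 0.06 rad), for 0.2 s.
3. the nozzle plate is over both pins, flat on the spacer (all of step 2 and x of nozzles_mid in the frame of bed_mid between -0.005 and 0.005 m and y of nozzles_mid in the frame of bed_mid between -0.005 and 0.005 m and z of nozzles_mid in the frame of bed_mid between 0.0115 and 0.0165 m and angle between the z axis of nozzles_mid and the z axis of bed_mid, either way round below 0.06 rad), for 0.2 s.
At the end, for the whole second after the job is handed in: Spacer flat on the bed and nozzle plate flat on the spacer, both over both pins (centres within 5 mm of the bed's axis and 2.5 mm of seated height, within 0.06 rad of flat, nozzles outward), keeper within 7 mm of the middle of its track, all at rest and released (all of step 3 and value of joint keeper between 0.053 and 0.067 m and velocity of joint keeper between -0.01 and 0.01 m/s and linear speed of each of spacer, nozzles below 0.02 m/s and angle between nozzles_mid's own z axis and vertical below 0.7 rad and contact force between the fingers and anything else below 0.1 N); the robot touches nothing.
It fails at once if the short plate is moved more than 25 mm (distance of short_mid from where it was at the start of the episode above 0.025 m).
It fails at once if a cake is moved more than 25 mm or tipped (distance of any of cake_a, cake_b from where it was at the start of the episode above 0.025 m or angle between any of cake_a, cake_b's own z axis and vertical above 0.4 rad).
It also fails if it takes over 67 s, if anything falls off the work surface, if the arm or the gripper's body presses on something with over 40 N, if the wrist force passes 120 N, or if a joint passes its speed limit or range.

## Working session

There is one attempt and no reset: what is moved stays moved. The work goes in short steps, Python scripts to look and compute and a tool call to move; the robot and the scene stay as the last step left them, time stands still between calls to the robot, and variables do not carry over. Pictures are saved under pics/ and viewed, and the job is handed in when it is done.

Besides the shell and the picture viewer there is one more tool, called as name(argument=value, ...), one argument or row to a line, values as JSON. carry_out: Moves the arm, as the interface text tells. Shift numbers are shares of 500 mm and turn numbers shares of 2 pi rad, none past 1 either way. Its arguments: {"type":"object","properties":{"plan":{"type":"array","items":{"type":"object","properties":{"grip":{"type":"number"},"travel":{"type":"array","items":{"type":"number","minimum":-1,"maximum":1}},"angular":{"type":"array","items":{"type":"number","minimum":-1,"maximum":1}}}}},"squeeze":{"type":"number"}},"required":["plan"]}

```bash
ls; mkdir -p pics; cat > h.py <<'E'
import numpy as np, cv2
from station import arm
from scipy.spatial.transform import Rotation as Rn
def snap(name,tag):
    o=arm.get_obs(); d=arm.get_image(name)
    np.savez(f'pics/{tag}.npz',**{k:np.array(v) for k,v in d.items()},eef=o['eef_pos'],rot=o['tcp_rot'])
    cv2.imwrite(f'pics/{tag}.png',d['image'][:,:,::-1]); return d
def load(tag): return dict(np.load(f'pics/{tag}.npz'))
def cloud(d):
    z=d['depth'].astype(float); v,u=np.mgrid[:z.shape[0],:z.shape[1]]
    P=np.stack([(u-d['cx'])/d['fx']*z,(v-d['cy'])/d['fy']*z,z],-1)
    if 'hand_eye' in d:
        H=d['hand_eye']; P=P@H[:3,:3].T+H[:3,3]
        return P@Rn.from_quat(d['rot']).as_matrix().T+d['eef']
    return (P-d['t'])@d['R']
def proj(d,X):
    c=d['R']@X+d['t']; return c[:2]/c[2]*[d['fx'],d['fy']]+[d['cx'],d['cy']]
E
python3 - <<'E'
from h import *
for n in ['scene','top','wrist']: d=snap(n,n+'0')
o=arm.get_obs(); print(o, arm.grasp_offset)
print([a for a in dir(arm) if a[0]!='_'])
E
```

```text
pics
{'t': 0.15, 'joints': array([-1.39232246e+00,  2.91181361e-01, -1.53896261e-01,  1.12667399e+00,
       -3.55359497e-06,  1.43146315e+00]), 'joint_vel': array([-0.00057835, -0.00060962,  0.00220579, -0.00051668, -0.00117131,
        0.00113809]), 'effort': array([ 1.68922590e-03, -5.37369204e+01,  3.31522286e+01,  1.14498186e-02,
       -2.26761667e-04,  9.25689925e-07]), 'eef_pos': array([ 0.16398735, -0.49842135,  0.23086954]), 'tcp_rot': array([ 9.87401267e-01,  1.58235617e-01, -1.11235396e-05, -4.77518859e-04]), 'contact_force': array([-0.37380715, -0.33795441, -0.44761513]), 'moment': array([0.09969731, 0.03346989, 0.01095978]), 'opening': 0.08529118104011671} -0.0187
['PlanningError', 'get_image', 'get_obs', 'grasp_offset', 'hand_in']
```

View pics/scene0.png

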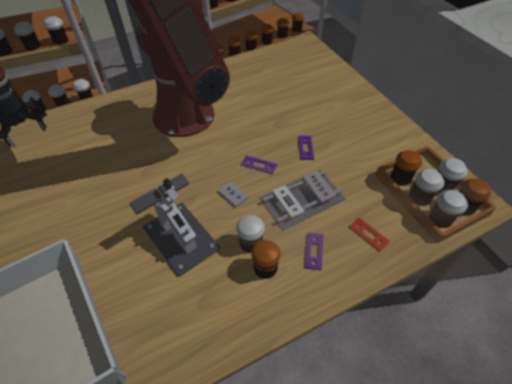

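View pics/top0.png

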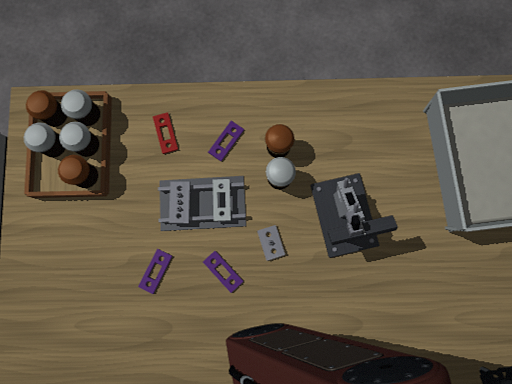

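View pics/wrist0.png

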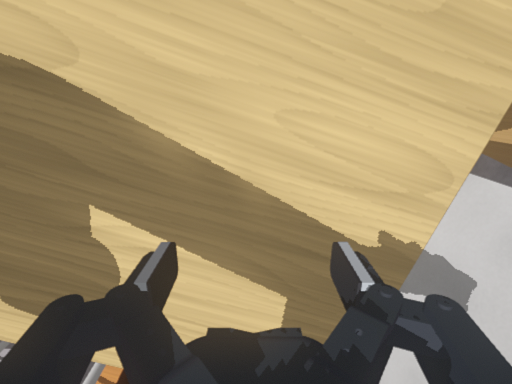

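```bash
python3 - <<'E'
from h import *
d=load('top0')
im=d['image'][:,:,::-1]
cv2.imwrite('pics/c1.png',cv2.resize(im[165:265,300:430],None,fx=6,fy=6,interpolation=cv2.INTER_CUBIC))
cv2.imwrite('pics/c2.png',cv2.resize(im[165:265,150:290],None,fx=5.5,fy=5.5,interpolation=cv2.INTER_CUBIC))
P=cloud(d); 
for u,v in [(222,200),(179,203),(203,203),(271,243),(345,215),(280,138),(280,172),(376,226),(300,290)]: print(u,v,P[v,u].round(4))
print(d['fx'],d['R'],d['t'])
E
```

```text
222 200 [0.5841 0.1471 0.0038]
179 203 [0.5716 0.2654 0.0491]
203 203 [0.5766 0.2033 0.0018]
271 243 [0.4546 0.0065 0.0257]
345 215 [ 0.5278 -0.2027  0.0503]
280 138 [ 0.7376 -0.0232  0.1122]
280 172 [ 0.6416 -0.0205  0.1156]
376 226 [ 0.4849 -0.2527  0.1853]
300 290 [ 0.3204 -0.074  -0.0046]
444.51883689375285 [[-0.01863702 -0.99972852 -0.01398358]
 [-0.98800908  0.0205589  -0.15302087]
 [ 0.15326681  0.01096405 -0.98812402]] [0.06082925 0.59328568 1.22048471]
```

View pics/c1.png

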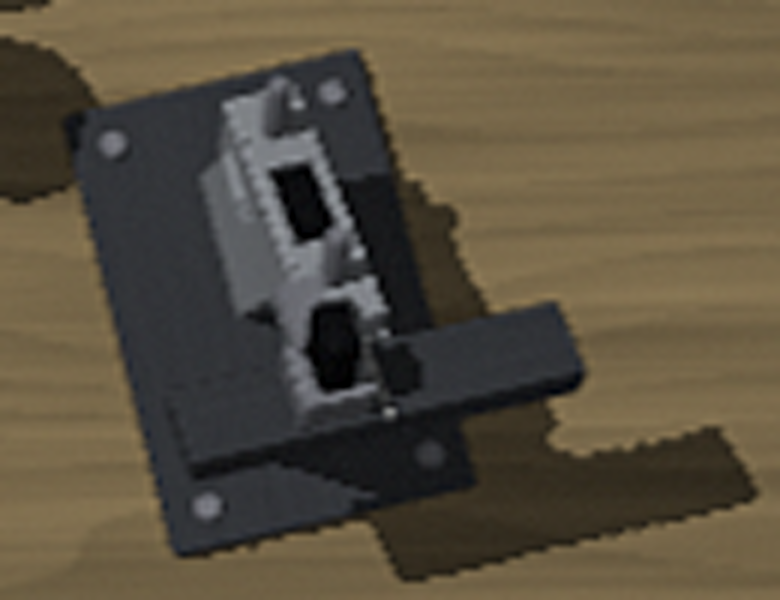

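View pics/c2.png

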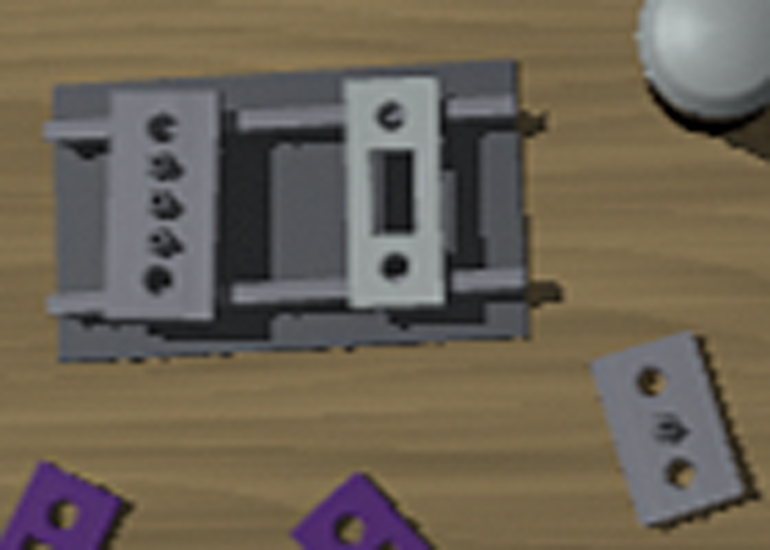

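```bash
cat >> h.py <<'E'
S25,C25=np.sin(np.radians(25)),np.cos(np.radians(25))
def bedframe(p):
    """p = x,y,yaw ; yaw: direction of horizontal lean (away from robot) in world"""
    x,y,a=p; f=np.array([np.cos(a),np.sin(a),0]); up=np.array([0,0,1.])
    bz=C25*up+S25*f; bx=-C25*f+S25*up; by=np.cross(bz,bx)
    T=np.eye(4); T[:3,:3]=np.c_[bx,by,bz]; T[:3,3]=[x,y,.135]; return T
def tf(T,P): return np.atleast_2d(P)@T[:3,:3].T+T[:3,3]
def campose(d):
    """R,t world->cam"""
    if 'hand_eye' in d:
        W=np.eye(4); W[:3,:3]=Rn.from_quat(d['rot']).as_matrix(); W[:3,3]=d['eef']
        M=np.linalg.inv(W@d['hand_eye']); return M[:3,:3],M[:3,3]
    return d['R'],d['t']
def pj(d,P):
    R,t=campose(d); c=np.atleast_2d(P)@R.T+t
    return c[:,:2]/c[:,2:]*[d['fx'],d['fy']]+[d['cx'],d['cy']]
def box(x0,x1,y0,y1,z0,z1):
    c=[(x,y,z) for x in(x0,x1) for y in(y0,y1) for z in(z0,z1)]
    return [(c[i],c[j]) for i in range(8) for j in range(i+1,8) if bin(i^j).count('1')==1]
def headlines(q=None):
    L=box(-.062,.062,-.017,.017,-.05,0)+box(.077,.113,-.085,.085,.0059,.006)
    for s in(.04,-.04):
        th=np.linspace(0,2*np.pi,13)
        for r,z in((.006,.032),(.0035,.037),(.006,0)):
            c=np.c_[s+r*np.cos(th),r*np.sin(th),0*th+z]; L+=list(zip(c[:-1],c[1:]))
    if q is not None: 
        y=q-.06; L+=box(.083,.107,y-.008,y+.008,.025,.063)+box(.08,.11,y-.015,y+.015,.0255,.026)
    return L
def overlay(d,T,L,crop,s,out,col=(0,255,0)):
    u0,v0,u1,v1=crop
    im=cv2.resize(np.ascontiguousarray(d['image'][v0:v1,u0:u1,::-1]),None,fx=s,fy=s,interpolation=cv2.INTER_CUBIC)
    for a,b in L:
        p=(pj(d,tf(T,np.array([a,b])))-[u0,v0]+.5)*s
        cv2.line(im,*[tuple(int(k) for k in q) for q in p.round()],col,1)
    cv2.imwrite(out,im)
E
python3 - <<'E'
from h import *
from scipy.optimize import least_squares
d=load('top0')
uv=np.array([(165,390),(555,303),(583,372),(195,465)])/6.+[300,165]-.5
B=np.array([(.113-.036,-.085,.006),(.077,.085,.006),(.113,.085,.006),(.113,-.085,.006)])
r=least_squares(lambda p:(pj(d,tf(bedframe(p),B))-uv).ravel(),[.55,-.2,-.2])
print(r.x,np.abs(r.fun).max())
overlay(d,bedframe(r.x),headlines(.045),(300,165,430,265),6,'pics/o1.png')
print(load('wrist0')['hand_eye'],load('wrist0')['fx'])
E
```

```text
[ 0.56228892 -0.20132031  0.20749478] 0.9010375361688148
[[ 1.07379894e-03 -9.48591423e-01 -3.16501435e-01  8.10674009e-02]
 [ 9.99999030e-01  7.37747200e-04  1.18159726e-03  2.79414443e-04]
 [-8.87354982e-04 -3.16502397e-01  9.48591295e-01 -1.44120809e-01]
 [ 0.00000000e+00  0.00000000e+00  0.00000000e+00  1.00000000e+00]] 267.27760027964445
```

View pics/o1.png

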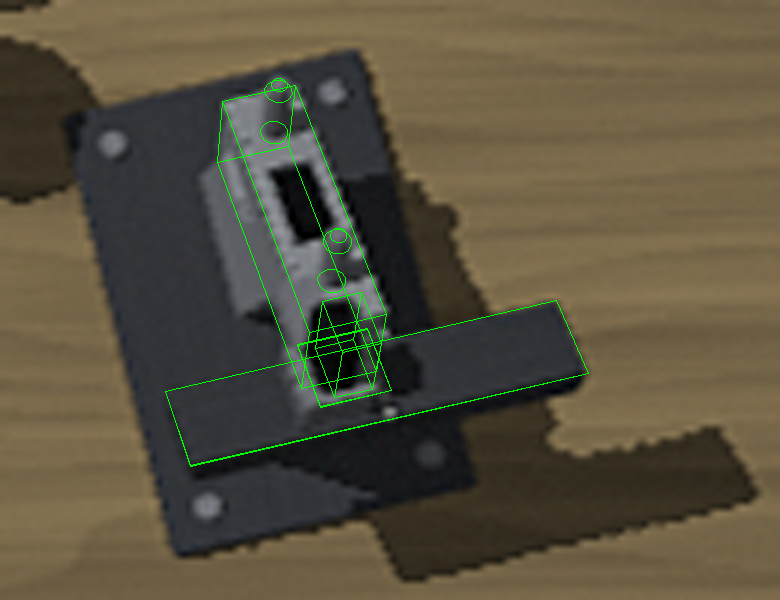

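```bash
cat >> h.py <<'E'
def toolT(pos,R):
    T=np.eye(4);T[:3,:3]=R;T[:3,3]=pos;return T
def bedtool(TB,p,flip=1):
    """tool pose with TCP at bed point p, z=-bed z, x=bed x*flip"""
    R=TB[:3,:3]@np.diag([flip,-flip,-1.]); return toolT(tf(TB,p)[0],R)
def cur():
    o=arm.get_obs(); return toolT(o['eef_pos'],Rn.from_quat(o['tcp_rot']).as_matrix()),o
def delta(target,base=None):
    c,o=cur(); 
    if base is not None: c=base
    s=c[:3,:3].T@(target[:3,3]-c[:3,3]); w=Rn.from_matrix(c[:3,:3].T@target[:3,:3]).as_rotvec()
    print('travel',(s/.5).round(4),'angular',(w/2/np.pi).round(4),'| mm',(s*1e3).round(1),np.linalg.norm(s).round(3),'deg',np.degrees(np.linalg.norm(w)).round(1),'joints',o['joints'].round(2),'t',round(o['t'],2))
    return s,w
E
python3 - <<'E'
from h import *
TB=bedframe([.5623,-.2013,.2075])
T=bedtool(TB,[.03,0,.13]); print(T)
delta(T)
R=Rn.from_quat(arm.get_obs()['tcp_rot']).as_matrix()
# intermediate: above, yaw part
c,_=cur()
w=Rn.from_matrix(c[:3,:3].T@T[:3,:3]).as_rotvec()
M=toolT([.33,-.40,.32],c[:3,:3]@Rn.from_rotvec(w/np.linalg.norm(w)*np.radians(57)).as_matrix()); delta(M)
E
```

```text
[[-8.86866586e-01 -2.06014174e-01 -4.13552681e-01  5.89455851e-01]
 [-1.86712250e-01  9.78549008e-01 -8.70653520e-02 -1.95582872e-01]
 [ 4.22618262e-01 -1.38777878e-17 -9.06307787e-01  2.65498560e-01]
 [ 0.00000000e+00  0.00000000e+00  0.00000000e+00  1.00000000e+00]]
travel [ 0.9976 -0.3095 -0.0688] angular [ 0.1045  0.0055 -0.4713] | mm [ 498.8 -154.8  -34.4] 0.523 deg 173.8 joints [-1.39  0.29 -0.15  1.13 -0.    1.43] t 0.15
travel [ 0.3769 -0.0834 -0.1781] angular [ 0.0343  0.0018 -0.1546] | mm [188.5 -41.7 -89.1] 0.213 deg 57.0 joints [-1.39  0.29 -0.15  1.13 -0.    1.43] t 0.15
```

carry_out(
  plan=[
    {"grip": 85, "travel": [0.377, -0.083, -0.178], "angular": [0, 0, -0.157]},
    {"grip": 85, "travel": [0.377, -0.083, -0.178], "angular": [0, 0, -0.157]},
    {"grip": 85, "travel": [0.377, -0.083, -0.178], "angular": [0, 0, -0.157]},
    {"grip": 85, "travel": [0.377, -0.083, -0.178], "angular": [0, 0, -0.157]},
    {"grip": 85, "travel": [0.377, -0.083, -0.178], "angular": [0, 0, -0.157]},
    {"grip": 85, "travel": [0.377, -0.083, -0.178], "angular": [0, 0, -0.157]},
    {"grip": 85, "travel": [0.377, -0.083, -0.178], "angular": [0, 0, -0.157]},
    {"grip": 85, "travel": [0.377, -0.083, -0.178], "angular": [0, 0, -0.157]},
  ],
)

```text
t: 0.82
eef_pos: [0.3311, -0.3998, 0.3205]
tcp_rot: [0.792, 0.61, -0.0, 0.0]
contact_force: [-0.0, 0.4, -0.5]
opening: 0.085
```

```bash
python3 - <<'E'
from h import *
TB=bedframe([.5623,-.2013,.2075])
T=bedtool(TB,[.03,0,.13])
delta(T)
c,o=cur(); print(c.round(3))
# level target yaw
M=toolT([.5,-.3,.33],c[:3,:3]@Rn.from_rotvec([0,0,-np.radians(57)]).as_matrix()); delta(M)
E
```

```text
travel [0.5268 0.3954 0.1099] angular [ 0.0705  0.0435 -0.3181] | mm [263.4 197.7  55. ] 0.334 deg 118.3 joints [-1.02  0.25  0.02  1.34 -0.    0.81] t 0.82
[[ 0.255  0.967  0.     0.331]
 [ 0.967 -0.255 -0.    -0.4  ]
 [-0.     0.    -1.     0.32 ]
 [ 0.     0.     0.     1.   ]]
travel [ 0.2792  0.2757 -0.019 ] angular [ 0.     -0.     -0.1583] | mm [139.6 137.9  -9.5] 0.196 deg 57.0 joints [-1.02  0.25  0.02  1.34 -0.    0.81] t 0.82
```

carry_out(
  plan=[
    {"grip": 85, "travel": [0.28, 0.276, -0.02], "angular": [0, 0, -0.158]},
    {"grip": 85, "travel": [0.28, 0.276, -0.02], "angular": [0, 0, -0.158]},
    {"grip": 85, "travel": [0.28, 0.276, -0.02], "angular": [0, 0, -0.158]},
    {"grip": 85, "travel": [0.28, 0.276, -0.02], "angular": [0, 0, -0.158]},
    {"grip": 85, "travel": [0.28, 0.276, -0.02], "angular": [0, 0, -0.158]},
    {"grip": 85, "travel": [0.28, 0.276, -0.02], "angular": [0, 0, -0.158]},
    {"grip": 85, "travel": [0.28, 0.276, -0.02], "angular": [0, 0, -0.158]},
    {"grip": 85, "travel": [0.28, 0.276, -0.02], "angular": [0, 0, -0.158]},
  ],
)

```text
t: 1.48
eef_pos: [0.5007, -0.301, 0.3297]
tcp_rot: [0.406, 0.914, 0.0, -0.0]
contact_force: [-0.3, 0.7, 0.1]
opening: 0.0849
```

```bash
python3 - <<'E'
from h import *
TB=bedframe([.5623,-.2013,.2075])
T=bedtool(TB,[.03,0,.13])
delta(T)
E
```

```text
travel [0.0374 0.2731 0.1284] angular [ 0.0363  0.0628 -0.1634] | mm [ 18.7 136.5  64.2] 0.152 deg 64.4 joints [-0.67  0.38  0.23  1.42 -0.    0.17] t 1.48
```

carry_out(
  plan=[
    {"grip": 85, "travel": [0.037, 0.273, 0.128], "angular": [0.036, 0.063, -0.163]},
    {"grip": 85, "travel": [0.037, 0.273, 0.128], "angular": [0.036, 0.063, -0.163]},
    {"grip": 85, "travel": [0.037, 0.273, 0.128], "angular": [0.036, 0.063, -0.163]},
    {"grip": 85, "travel": [0.037, 0.273, 0.128], "angular": [0.036, 0.063, -0.163]},
    {"grip": 85, "travel": [0.037, 0.273, 0.128], "angular": [0.036, 0.063, -0.163]},
    {"grip": 85, "travel": [0.037, 0.273, 0.128], "angular": [0.036, 0.063, -0.163]},
    {"grip": 85, "travel": [0.037, 0.273, 0.128], "angular": [0.036, 0.063, -0.163]},
    {"grip": 85, "travel": [0.037, 0.273, 0.128], "angular": [0.036, 0.063, -0.163]},
  ],
)

```text
t: 2.15
eef_pos: [0.5899, -0.1972, 0.2656]
tcp_rot: [-0.043, 0.98, -0.019, -0.196]
contact_force: [0.1, -0.4, -0.1]
opening: 0.0849
```

```bash
python3 - <<'E'
from h import *
d=snap('wrist','w1'); d=load('w1')
TB=bedframe([.5623,-.2013,.2075])
T=bedtool(TB,[.03,0,.13])
delta(T)
overlay(d,TB,headlines(.045),(0,0,512,384),1.5,'pics/w1o.png')
E
```

```text
travel [ 0.002   0.0009 -0.0026] angular [ 0.0045  0.0055 -0.0166] | mm [ 1.   0.4 -1.3] 0.002 deg 6.5 joints [-0.34  0.87  0.83  1.89 -0.18 -0.41] t 2.2
```

View pics/w1o.png

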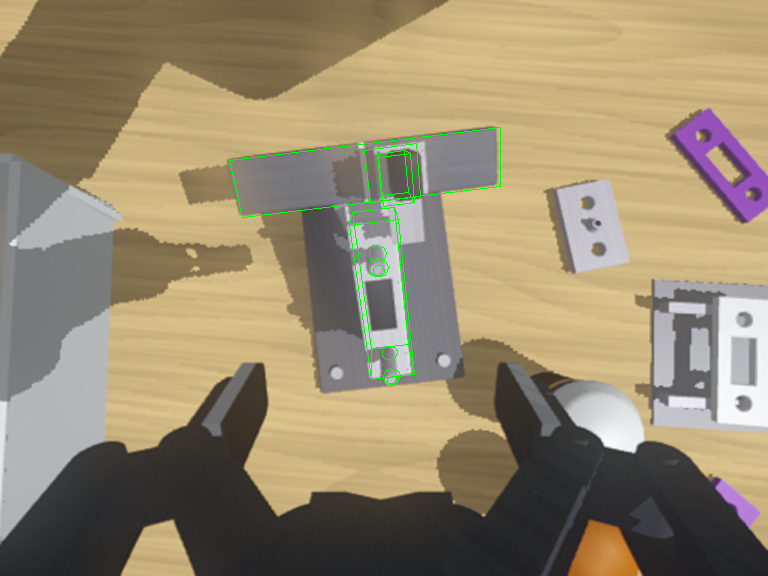

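```bash
python3 - <<'E'
from h import *
d=load('w1')
overlay(d,np.eye(4),[],(145,75,345,265),4,'pics/w1c.png')
im=cv2.imread('pics/w1c.png'); cv2.imwrite('pics/w1ca.png',im[:400]); cv2.imwrite('pics/w1cb.png',im[360:])
E
```

```text
(no output)
```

View pics/w1ca.png

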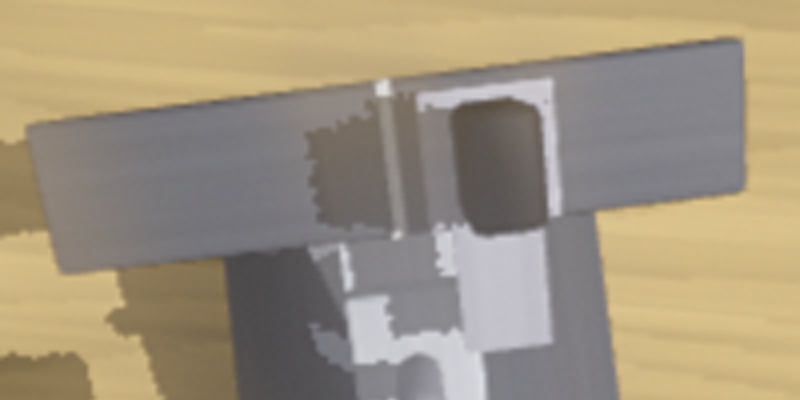

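View pics/w1cb.png

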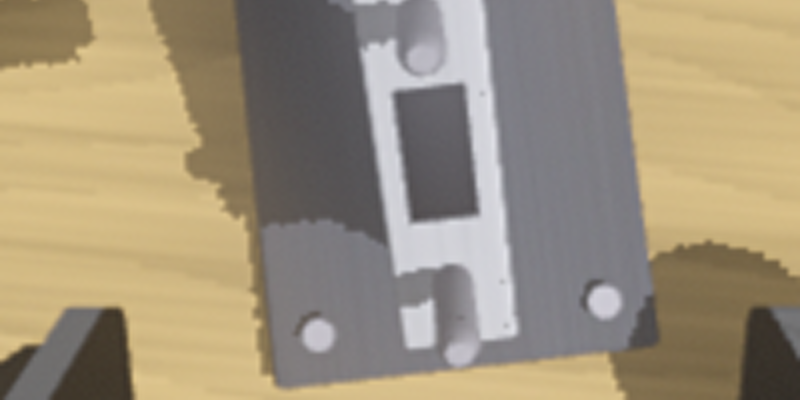

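```bash
cat >> h.py <<'E'
from scipy.optimize import least_squares
def fit(d,uv,B,p0=(.562,-.201,.2075),full=False):
    f=lambda p:(pj(d,tf(bedframe(p[:3]),B)+[0,0,p[3] if full else 0])-uv).ravel()
    r=least_squares(f,list(p0)+([0] if full else [])); print(r.x.round(4),r.fun.reshape(-1,2).round(2).tolist()); return r.x
E
python3 - <<'E'
from h import *
d=load('w1')
uv=np.array([(28,127),(742,38),(745,188),(65,272),(385,88),(398,236),(423,417),(460,710),(408,708),(517,695)])/4.+[145,75]-.5
B=np.array([(.113,.085,.006),(.113,-.085,.006),(.077,-.085,.006),(.077,.085,.006),(.113,0,.006),(.077,0,.006),(.04,0,.037),(-.04,0,.037),(-.062,.017,0),(-.062,-.017,0)])
p=fit(d,uv,B); fit(d,uv,B,full=True)
overlay(d,bedframe(p),headlines(.035),(145,75,345,265),4,'pics/w1f.png')
E
```

```text
[ 0.5618 -0.2026  0.2108] [[-1.28, -0.47], [1.02, -0.73], [0.76, 1.2], [-1.29, 1.32], [-0.5, -1.93], [1.15, -0.2], [0.05, 0.02], [0.17, 0.26], [-0.68, 0.37], [0.55, 0.27]]
[ 0.5613 -0.2028  0.2108 -0.0024] [[-0.33, 0.01], [0.21, -0.03], [-0.01, 1.49], [-0.47, 1.43], [-0.42, -1.34], [1.19, -0.0], [0.03, -0.22], [0.08, -0.6], [-0.66, -0.37], [0.35, -0.45]]
```

View pics/w1f.png

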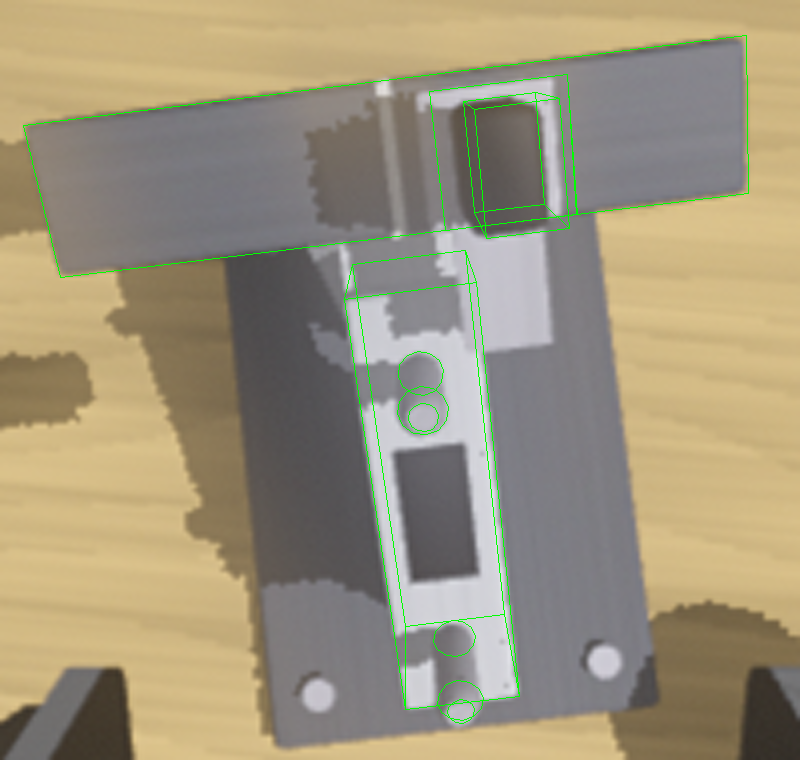

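```bash
cat >> h.py <<'E'
TB=bedframe([.5618,-.2026,.2108])
E
python3 - <<'E'
from h import *
print(tf(TB,[.095,-.022,.033]))
delta(bedtool(TB,[.095,-.022,.10])); delta(bedtool(TB,[.095,-.022,.035]))
E
```

```text
[[ 0.48664102 -0.19618442  0.20505689]]
travel [0.139  0.0265 0.0544] angular [ 0.0047  0.0055 -0.0171] | mm [69.5 13.3 27.2] 0.076 deg 6.7 joints [-0.34  0.87  0.83  1.89 -0.18 -0.41] t 2.2
travel [0.1433 0.0224 0.1843] angular [ 0.0047  0.0055 -0.0171] | mm [71.7 11.2 92.1] 0.117 deg 6.7 joints [-0.34  0.87  0.83  1.89 -0.18 -0.41] t 2.2
```

carry_out(
  plan=[
    {"grip": 50, "travel": [0.1, 0.02, 0.03], "angular": [0.0047, 0.0055, -0.017]},
    {"grip": 50, "travel": [0.139, 0.0265, 0.054], "angular": [0.0047, 0.0055, -0.017]},
    {"grip": 50, "travel": [0.139, 0.0265, 0.054], "angular": [0.0047, 0.0055, -0.017]},
    {"grip": 50, "travel": [0.139, 0.0265, 0.054], "angular": [0.0047, 0.0055, -0.017]},
    {"grip": 50, "travel": [0.139, 0.0265, 0.054], "angular": [0.0047, 0.0055, -0.017]},
    {"grip": 50, "travel": [0.139, 0.0265, 0.054], "angular": [0.0047, 0.0055, -0.017]},
    {"grip": 50, "travel": [0.139, 0.0265, 0.054], "angular": [0.0047, 0.0055, -0.017]},
    {"grip": 50, "travel": [0.139, 0.0265, 0.054], "angular": [0.0047, 0.0055, -0.017]},
  ],
)

```text
t: 2.87
eef_pos: [0.5154, -0.1906, 0.2674]
tcp_rot: [-0.094, 0.973, -0.024, -0.211]
contact_force: [-0.1, -0.2, -0.7]
opening: 0.0501
```

```bash
python3 - <<'E'
from h import *
d=snap('wrist','w2'); d=load('w2')
delta(bedtool(TB,[.095,-.022,.035]))
overlay(d,TB,headlines(.038),(0,0,512,384),1.5,'pics/w2o.png')
E
```

```text
travel [0.0014 0.0008 0.1335] angular [ 0.0002  0.0014 -0.0027] | mm [ 0.7  0.4 66.7] 0.067 deg 1.1 joints [-0.36  0.67  0.45  1.72 -0.22 -0.51] t 2.92
```

View pics/w2o.png

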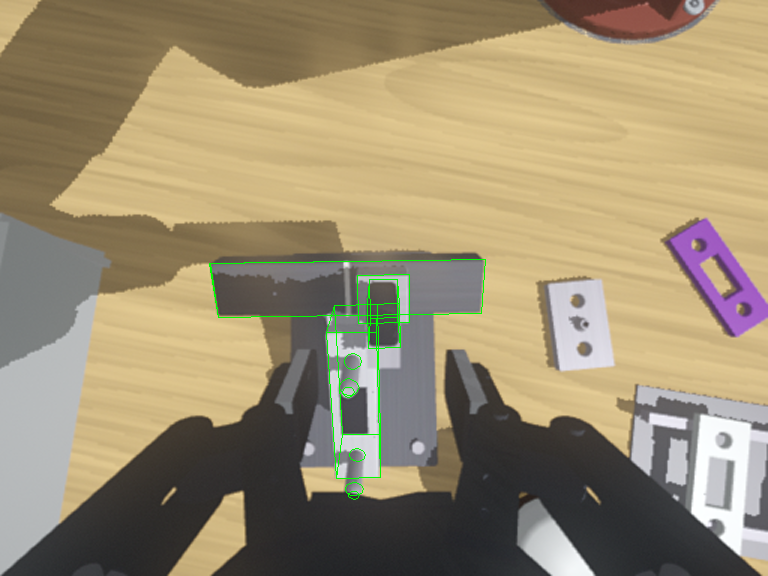

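carry_out(
  squeeze=30,
  plan=[
    {"grip": 50, "travel": [0.0014, 0.0008, 0.06], "angular": [0.0002, 0.0014, -0.0027]},
    {"grip": 50, "travel": [0.0014, 0.0008, 0.11], "angular": [0.0002, 0.0014, -0.0027]},
    {"grip": 50, "travel": [0.0014, 0.0008, 0.1335], "angular": [0.0002, 0.0014, -0.0027]},
    {"grip": 50, "travel": [0.0014, 0.0008, 0.1335], "angular": [0.0002, 0.0014, -0.0027]},
    {"grip": 0, "travel": [0.0014, 0.0008, 0.1335], "angular": [0.0002, 0.0014, -0.0027]},
    {"grip": 0, "travel": [0.0014, 0.0008, 0.1335], "angular": [0.0002, 0.0014, -0.0027]},
    {"grip": 0, "travel": [0.0014, 0.0008, 0.1335], "angular": [0.0002, 0.0014, -0.0027]},
    {"grip": 0, "travel": [0.0014, 0.0008, 0.1335], "angular": [0.0002, 0.0014, -0.0027]},
  ],
)

```text
t: 3.58
eef_pos: [0.4878, -0.196, 0.2081]
tcp_rot: [-0.103, 0.971, -0.023, -0.214]
contact_force: [2.0, 1.1, 5.0]
opening: 0.0156
```

```bash
python3 - <<'E'
from h import *
d=snap('wrist','w3'); print(arm.get_obs()['opening'],arm.get_obs()['contact_force'])
delta(bedtool(TB,[.095,-.022,.035]))
delta(bedtool(TB,[.095,-.054,.035]))
E
```

```text
0.015351598812411436 [ 2.79305212 -0.11316477  6.2197047 ]
travel [-0.0005  0.0001  0.0025] angular [-0.0002  0.0003 -0.    ] | mm [-0.2  0.1  1.3] 0.001 deg 0.1 joints [-0.38  0.64  0.24  1.54 -0.24 -0.54] t 3.63
travel [-0.0005  0.0641  0.0024] angular [-0.0002  0.0003 -0.    ] | mm [-0.2 32.1  1.2] 0.032 deg 0.1 joints [-0.38  0.64  0.24  1.54 -0.24 -0.54] t 3.63
```

View pics/w3.png

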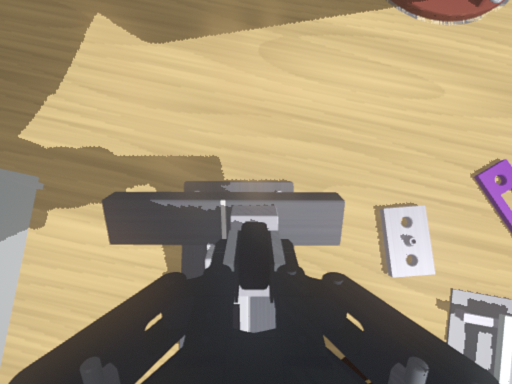

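carry_out(
  plan=[
    {"grip": 0, "travel": [0, 0.02, 0], "angular": [0, 0, 0]},
    {"grip": 0, "travel": [0, 0.04, 0], "angular": [0, 0, 0]},
    {"grip": 0, "travel": [0, 0.06, 0], "angular": [0, 0, 0]},
    {"grip": 0, "travel": [0, 0.069, 0], "angular": [0, 0, 0]},
    {"grip": 0, "travel": [0, 0.069, 0], "angular": [0, 0, 0]},
    {"grip": 0, "travel": [0, 0.069, 0], "angular": [0, 0, 0]},
    {"grip": 50, "travel": [0, 0.069, 0], "angular": [0, 0, 0]},
    {"grip": 50, "travel": [0, 0.069, 0], "angular": [0, 0, 0]},
  ],
)

```text
t: 4.3
eef_pos: [0.4795, -0.1622, 0.2072]
tcp_rot: [-0.103, 0.971, -0.023, -0.216]
contact_force: [-0.2, 0.1, -0.8]
opening: 0.0386
```

```bash
python3 - <<'E'
from h import *
d=snap('wrist','w4'); d=snap('top','top4');d=load('w4')
overlay(d,TB,headlines(.006),(0,0,512,384),1.5,'pics/w4o.png')
delta(bedtool(TB,[.095,-.054,.035]))
print((np.linalg.inv(TB)@cur()[0])[:3,3])
E
```

```text
travel [-0.0017 -0.0056 -0.0005] angular [ 0.     -0.0002  0.0001] | mm [-0.9 -2.8 -0.2] 0.003 deg 0.1 joints [-0.33  0.61  0.19  1.53 -0.22 -0.5 ] t 4.4
[ 0.09585618 -0.05679271  0.03476323]
```

View pics/w4o.png

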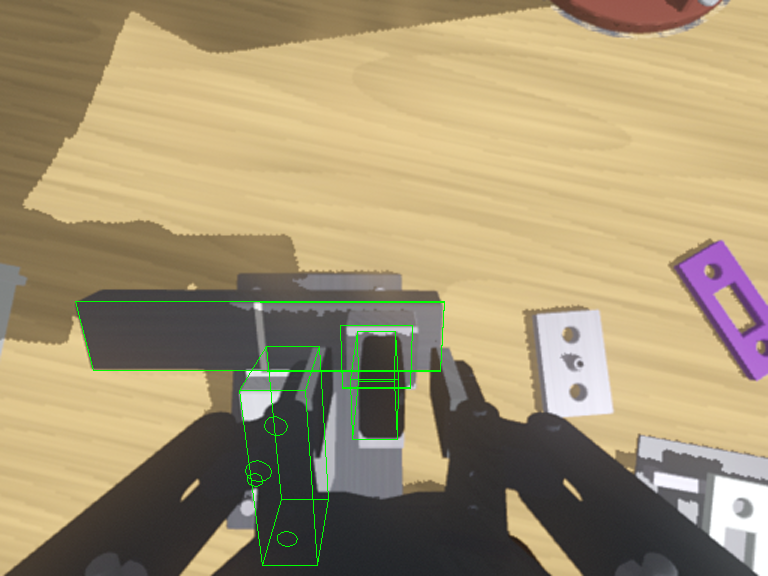

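```bash
cat >> h.py <<'E'
def unproj(d,uv,z):
    R,t=campose(d); uv=np.atleast_2d(uv); ray=np.c_[(uv-[d['cx'],d['cy']])/[d['fx'],d['fy']],np.ones(len(uv))]@R
    o=-R.T@t; return o+ray*((z-o[2])/ray[:,2])[:,None]
def lvltool(p,a):
    """tool straight down, tool x along horizontal angle a"""
    c,s=np.cos(a),np.sin(a); return toolT(np.array(p),np.array([[c,s,0],[s,-c,0],[0,0,-1.]]))
E
python3 - <<'E'
from h import *
d=load('top0')
for c,z in(([(345,82),(437,77),(443,303),(352,306)],.033),([(110,92),(215,92),(213,318),(107,315)],.037)):
    P=unproj(d,np.array(c)/5.5+[150,165]-.5,z); print(P.round(4).tolist(),P.mean(0).round(4))
    a=(P[2]+P[3]-P[0]-P[1])/2; print('len',np.linalg.norm(a),'w',np.linalg.norm(P[1]-P[0]),'ang',np.degrees(np.arctan2(a[1],a[0])))
delta(lvltool([.60,.147,.2],np.pi))
E
```

```text
[[0.6408, 0.1724, 0.033], [0.6424, 0.1239, 0.033], [0.523, 0.1219, 0.033], [0.5224, 0.1693, 0.033]] [0.5822 0.1469 0.033 ]
len 0.11895131273027831 w 0.04855499497533359 ang -178.76107950660247
[[0.6373, 0.2957, 0.037], [0.6362, 0.2404, 0.037], [0.5172, 0.2409, 0.037], [0.5199, 0.296, 0.037]] [0.5776 0.2682 0.037 ]
len 0.11819916798631509 w 0.05530381308100092 ang 179.80354963010646
travel [-0.3371  0.554  -0.142 ] angular [-0.0073 -0.0694  0.0331] | mm [-168.6  277.   -71. ] 0.332 deg 27.8 joints [-0.33  0.61  0.19  1.53 -0.22 -0.5 ] t 4.4
```

carry_out(
  plan=[
    {"grip": 50, "travel": [0, 0, -0.083], "angular": [0, 0, 0]},
    {"grip": 60, "travel": [0, 0, -0.14], "angular": [0, -0.01, 0]},
    {"grip": 70, "travel": [-0.337, 0.554, -0.142], "angular": [-0.0073, -0.0694, 0.0331]},
    {"grip": 70, "travel": [-0.337, 0.554, -0.142], "angular": [-0.0073, -0.0694, 0.0331]},
    {"grip": 70, "travel": [-0.337, 0.554, -0.142], "angular": [-0.0073, -0.0694, 0.0331]},
    {"grip": 70, "travel": [-0.337, 0.554, -0.142], "angular": [-0.0073, -0.0694, 0.0331]},
    {"grip": 70, "travel": [-0.337, 0.554, -0.142], "angular": [-0.0073, -0.0694, 0.0331]},
    {"grip": 70, "travel": [-0.337, 0.554, -0.142], "angular": [-0.0073, -0.0694, 0.0331]},
  ],
)

```text
t: 5.07
eef_pos: [0.5785, 0.0791, 0.2169]
tcp_rot: [0.001, 1.0, -0.0, 0.001]
contact_force: [1.0, -0.4, -0.3]
opening: 0.0701
```

```bash
python3 - <<'E'
from h import *
delta(lvltool([.575,.147,.16],np.pi-.005))
E
```

```text
travel [0.0074 0.1358 0.1137] angular [-0.      0.0004  0.0006] | mm [ 3.7 67.9 56.8] 0.089 deg 0.2 joints [ 0.01  0.41 -0.02  1.14 -0.    0.01] t 5.07
```

carry_out(
  plan=[
    {"grip": 70, "travel": [0.0074, 0.1, 0.08], "angular": [0, 0, 0]},
    {"grip": 70, "travel": [0.0074, 0.136, 0.114], "angular": [0, 0, 0.0006]},
    {"grip": 70, "travel": [0.0074, 0.136, 0.114], "angular": [0, 0, 0.0006]},
    {"grip": 70, "travel": [0.0074, 0.136, 0.114], "angular": [0, 0, 0.0006]},
    {"grip": 70, "travel": [0.0074, 0.136, 0.114], "angular": [0, 0, 0.0006]},
    {"grip": 70, "travel": [0.0074, 0.136, 0.114], "angular": [0, 0, 0.0006]},
    {"grip": 70, "travel": [0.0074, 0.136, 0.114], "angular": [0, 0, 0.0006]},
    {"grip": 70, "travel": [0.0074, 0.136, 0.114], "angular": [0, 0, 0.0006]},
  ],
)

```text
t: 5.73
eef_pos: [0.5763, 0.1446, 0.1604]
tcp_rot: [0.003, 1.0, -0.0, 0.001]
contact_force: [0.6, -0.7, 0.4]
opening: 0.0698
```

```bash
cat >> h.py <<'E'
def partT(x,y,a,z,rz=0): 
    return toolT([x,y,z],Rn.from_euler('z',a).as_matrix())
def partlines(w,h,win=False,noz=False):
    L=box(-.06,.06,-w/2,w/2,-h/2,h/2); th=np.linspace(0,2*np.pi,17)
    for s in(.04,-.04):
        c=np.c_[s+.0075*np.cos(th),.0075*np.sin(th),0*th+h/2]; L+=list(zip(c[:-1],c[1:]))
    if win: L+=box(-.0225,.0225,-.0115,.0115,h/2-1e-4,h/2)
    return L
E
python3 - <<'E'
from h import *
snap('wrist','w5'); d=load('w5')
T=partT(.582,.147,np.pi-.02,.029)
overlay(d,T,partlines(.048,.008,True),(0,0,512,384),1.5,'pics/w5o.png')
overlay(d,T,[],(160,120,360,300),4,'pics/w5c.png')
print(cur()[0][:3,3])
E
```

```text
[0.57608994 0.14476208 0.16019029]
```

View pics/w5o.png

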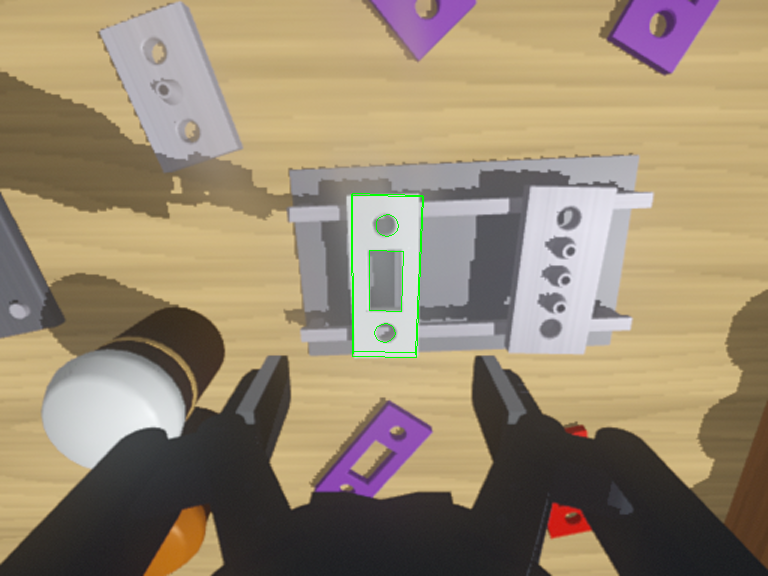

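View pics/w5c.png

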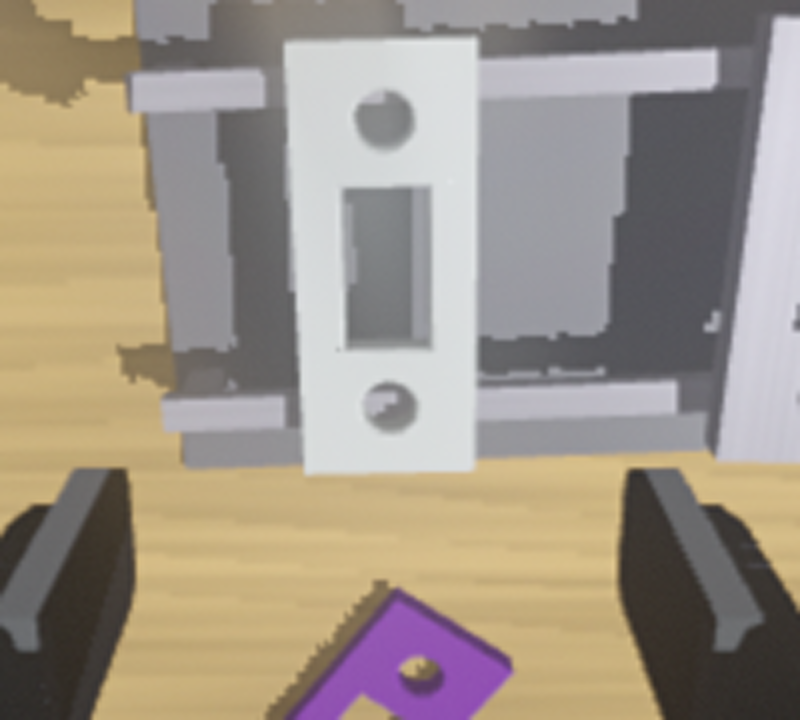

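```bash
cat >> h.py <<'E'
def fitpart(d,uv,B,z,p0):
    f=lambda p:(pj(d,tf(partT(p[0],p[1],p[2],z),B))-uv).ravel()
    r=least_squares(f,p0); print(r.x.round(4),r.fun.reshape(-1,2).round(2).tolist()); return r.x
E
python3 - <<'E'
from h import *
d=load('w5')
uv=np.array([(284,41),(478,37),(305,474),(474,470),(385,119),(390,407),(342,187),(432,185),(433,348),(346,350)])/4.+[160,120]-.5
h=.004
B=np.array([(.06,.024,h),(.06,-.024,h),(-.06,.024,h),(-.06,-.024,h),(.04,0,h),(-.04,0,h),(.0225,.0115,h),(.0225,-.0115,h),(-.0225,-.0115,h),(-.0225,.0115,h)])
p=fitpart(d,uv,B,.029,[.582,.147,3.12])
delta(lvltool([p[0],p[1],.0135],p[2]))
E
```

```text
[0.5819 0.1468 3.1585] [[0.54, 0.27], [0.29, 0.22], [0.4, -0.55], [0.32, -0.34], [-0.22, 0.27], [-0.08, -0.2], [-0.2, 0.27], [-0.58, 0.31], [-0.6, -0.23], [0.12, -0.32]]
travel [-0.0108  0.0041  0.2934] angular [-0.      0.0004 -0.0035] | mm [ -5.4   2.  146.7] 0.147 deg 1.3 joints [ 0.12  0.46 -0.08  1.02 -0.    0.13] t 5.78
```

carry_out(
  squeeze=40,
  plan=[
    {"grip": 70, "travel": [-0.0108, 0.004, 0.08], "angular": [0, 0, -0.0035]},
    {"grip": 70, "travel": [-0.0108, 0.004, 0.16], "angular": [0, 0, -0.0035]},
    {"grip": 70, "travel": [-0.0108, 0.004, 0.24], "angular": [0, 0, -0.0035]},
    {"grip": 70, "travel": [-0.0108, 0.004, 0.3], "angular": [0, 0, -0.0035]},
    {"grip": 70, "travel": [-0.0108, 0.004, 0.3], "angular": [0, 0, -0.0035]},
    {"grip": 0, "travel": [-0.0108, 0.004, 0.3], "angular": [0, 0, -0.0035]},
    {"grip": 0, "travel": [-0.0108, 0.004, 0.3], "angular": [0, 0, -0.0035]},
    {"grip": 0, "travel": [-0.0108, 0.004, 0.3], "angular": [0, 0, -0.0035]},
  ],
)

```text
t: 6.45
eef_pos: [0.5831, 0.1478, 0.012]
tcp_rot: [-0.009, 1.0, 0.0, 0.002]
contact_force: [0.3, -0.6, 0.2]
opening: 0.0471
```

```bash
python3 - <<'E'
from h import *
delta(lvltool([.5819,.1468,.010],3.1585)); o=arm.get_obs();print(o['opening'],o['contact_force'],cur()[0].round(4))
snap('wrist','w6')
E
```

```text
travel [ 0.0024 -0.0019  0.0039] angular [0.     0.0008 0.0002] | mm [ 1.2 -1.   2. ] 0.002 deg 0.3 joints [ 0.13  0.63 -0.24  0.7  -0.    0.11] t 6.45
0.04711319889611918 [ 0.32472101 -0.55234327  0.21225765] [[-9.998e-01 -1.790e-02  4.900e-03  5.831e-01]
 [-1.790e-02  9.998e-01  3.000e-04  1.478e-01]
 [-4.900e-03  2.000e-04 -1.000e+00  1.200e-02]
 [ 0.000e+00  0.000e+00  0.000e+00  1.000e+00]]
```

View pics/w6.png

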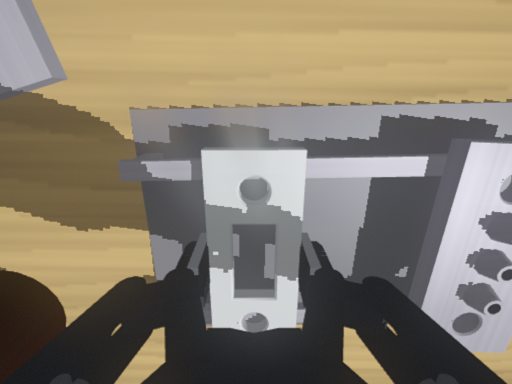

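carry_out(
  plan=[
    {"grip": 0, "travel": [0, 0, -0.04], "angular": [0, 0, 0]},
    {"grip": 0, "travel": [0, 0, -0.1], "angular": [0, 0, 0]},
    {"grip": 0, "travel": [0, 0, -0.18], "angular": [0, 0, 0]},
    {"grip": 0, "travel": [0, 0, -0.26], "angular": [0, 0, 0]},
    {"grip": 0, "travel": [0, -0.02, -0.34], "angular": [0, 0, 0]},
    {"grip": 0, "travel": [0, -0.06, -0.41], "angular": [0, 0, 0]},
    {"grip": 0, "travel": [0, -0.13, -0.43], "angular": [0, 0, 0]},
    {"grip": 0, "travel": [0, -0.2, -0.43], "angular": [0, 0, 0]},
  ],
)

```text
t: 7.17
eef_pos: [0.585, 0.0473, 0.2304]
tcp_rot: [-0.01, 1.0, -0.0, 0.005]
contact_force: [1.4, -0.9, -1.5]
opening: 0.047
```

```bash
python3 - <<'E'
from h import *
o=arm.get_obs();print(o['opening'],o['contact_force'],o['joint_vel'].round(3))
snap('wrist','w7')
d=load('w7');overlay(d,np.eye(4),[],(160,120,360,345),3.5,'pics/w7c.png')
delta(bedtool(TB,[0,0,.06]))
E
```

```text
0.04696417134622003 [ 1.4393014  -0.90047403 -1.45839109] [-0.745 -0.038 -0.178 -0.087 -0.003 -0.723]
travel [ 0.004  -0.4763  0.0799] angular [ 0.006   0.0704 -0.0307] | mm [   2.  -238.1   40. ] 0.241 deg 27.7 joints [-0.05  0.4   0.    1.16 -0.   -0.07] t 7.22
```

View pics/w7c.png

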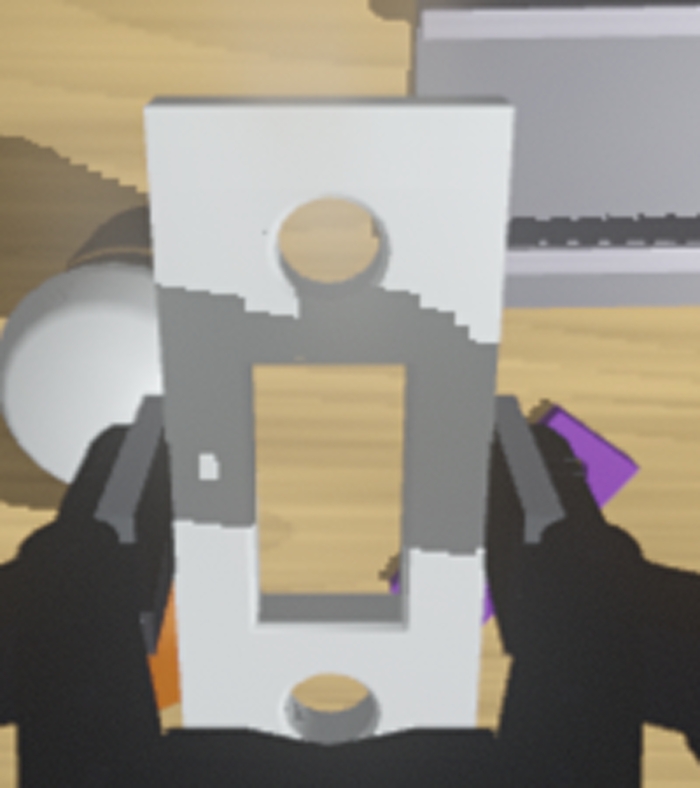

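```bash
cat >> h.py <<'E'
def inhand(d,uv,B,npar=6,z0=-.0187):
    """pose of part in tool frame: p=(x,y,z,rx,ry,rz); base rot diag(1,-1,-1)"""
    H=np.linalg.inv(d['hand_eye'])
    def T(p): 
        p=np.r_[p,np.zeros(6-len(p))] if npar==6 else np.array([p[0],p[1],p[2],0,p[3],p[4]])
        return toolT(p[:3],Rn.from_rotvec(p[3:]).as_matrix()@np.diag([1,-1,-1.]))
    def f(p):
        c=tf(H,tf(T(p),B)); return (c[:,:2]/c[:,2:]*[d['fx'],d['fy']]+[d['cx'],d['cy']]-uv).ravel()
    r=least_squares(f,[0,0,z0]+[0]*(npar-3),x_scale=[.01]*3+[.1]*(npar-3)); print((r.x*1e3).round(1),'(mm,mrad)',r.fun.reshape(-1,2).round(2).tolist()); return T(r.x)
E
python3 - <<'E'
from h import *
d=load('w7')
uv=np.array([(146,107),(514,107),(333,246),(332,708),(252,365),(407,365),(258,627),(407,627)])/3.5+[160,120]-.5
h=.004
B=np.array([(.06,.024,h),(.06,-.024,h),(.04,0,h),(-.04,0,h),(.0225,.0115,h),(.0225,-.0115,h),(-.0225,.0115,h),(-.0225,-.0115,h)])
inhand(d,uv,B); inhand(d,uv,B,5)
E
```

```text
[  0.5  -0.1 -18.1  -3.7  -5.2  -4.5] (mm,mrad) [[0.37, -0.35], [-0.2, -0.62], [-0.69, 1.17], [0.03, 1.09], [-0.3, 0.24], [1.16, 0.18], [0.39, -0.84], [-0.76, -0.83]]
[  0.5  -0.1 -18.1  -5.3  -4.2] (mm,mrad) [[0.37, -0.33], [-0.2, -0.64], [-0.67, 1.16], [0.01, 1.09], [-0.3, 0.27], [1.16, 0.15], [0.37, -0.8], [-0.78, -0.88]]
```

carry_out(
  plan=[
    {"grip": 0, "travel": [0, -0.08, -0.01], "angular": [0.001, 0.015, -0.007]},
    {"grip": 0, "travel": [0.001, -0.16, -0.01], "angular": [0.002, 0.03, -0.014]},
    {"grip": 0, "travel": [0.002, -0.24, 0], "angular": [0.004, 0.045, -0.02]},
    {"grip": 0, "travel": [0.003, -0.32, 0.02], "angular": [0.005, 0.06, -0.026]},
    {"grip": 0, "travel": [0.004, -0.4, 0.05], "angular": [0.006, 0.07, -0.0307]},
    {"grip": 0, "travel": [0.004, -0.46, 0.07], "angular": [0.006, 0.0704, -0.0307]},
    {"grip": 0, "travel": [0.004, -0.476, 0.08], "angular": [0.006, 0.0704, -0.0307]},
    {"grip": 0, "travel": [0.004, -0.476, 0.08], "angular": [0.006, 0.0704, -0.0307]},
  ],
)

```text
t: 7.88
eef_pos: [0.5845, -0.1927, 0.1834]
tcp_rot: [-0.103, 0.97, -0.02, -0.219]
contact_force: [0.2, 0.3, -1.3]
opening: 0.0473
```

```bash
python3 - <<'E'
from h import *
o=arm.get_obs();print(o['opening'],o['contact_force'],o['joint_vel'].round(3))
delta(bedtool(TB,[-.0005,0,.042]))
E
```

```text
0.047297769273775804 [ 0.2110518   0.33169437 -1.25284665] [ 0.057 -0.055 -0.011  0.022  0.028  0.023]
travel [ 0.0019 -0.01    0.0243] angular [ 0.0009 -0.0011  0.0002] | mm [ 1.  -5.  12.2] 0.013 deg 0.5 joints [-0.32  0.88  0.63  1.71 -0.22 -0.49] t 7.88
```

carry_out(
  plan=[
    {"grip": 0, "travel": [0.002, -0.005, 0], "angular": [0.001, -0.001, 0]},
    {"grip": 0, "travel": [0.002, -0.01, 0.01], "angular": [0.001, -0.001, 0]},
    {"grip": 0, "travel": [0.002, -0.01, 0.02], "angular": [0.001, -0.001, 0]},
    {"grip": 0, "travel": [0.002, -0.01, 0.024], "angular": [0.001, -0.001, 0]},
    {"grip": 0, "travel": [0.002, -0.01, 0.024], "angular": [0.001, -0.001, 0]},
    {"grip": 0, "travel": [0.002, -0.01, 0.024], "angular": [0.001, -0.001, 0]},
    {"grip": 0, "travel": [0.002, -0.01, 0.024], "angular": [0.001, -0.001, 0]},
    {"grip": 0, "travel": [0.002, -0.01, 0.024], "angular": [0.001, -0.001, 0]},
  ],
)

```text
t: 8.55
eef_pos: [0.5803, -0.1962, 0.1741]
tcp_rot: [-0.105, 0.971, -0.024, -0.215]
contact_force: [-0.2, 0.5, -0.2]
opening: 0.0467
```

```bash
python3 - <<'E'
from h import *
snap('wrist','w8');o=arm.get_obs();print(o['opening'],o['contact_force'])
delta(bedtool(TB,[-.0005,0,.042]))
d=load('w8');overlay(d,TB,headlines(.004),(160,120,360,345),3.5,'pics/w8c.png')
overlay(d,TB,[],(160,120,360,345),3.5,'pics/w8n.png')
E
```

```text
0.046835290291816885 [-0.50743137 -0.39131022 -0.85460598]
travel [ 0.0011 -0.0046  0.0032] angular [-0.0004  0.0001  0.0007] | mm [ 0.5 -2.3  1.6] 0.003 deg 0.3 joints [-0.33  0.86  0.58  1.66 -0.22 -0.5 ] t 8.6
```

View pics/w8c.png

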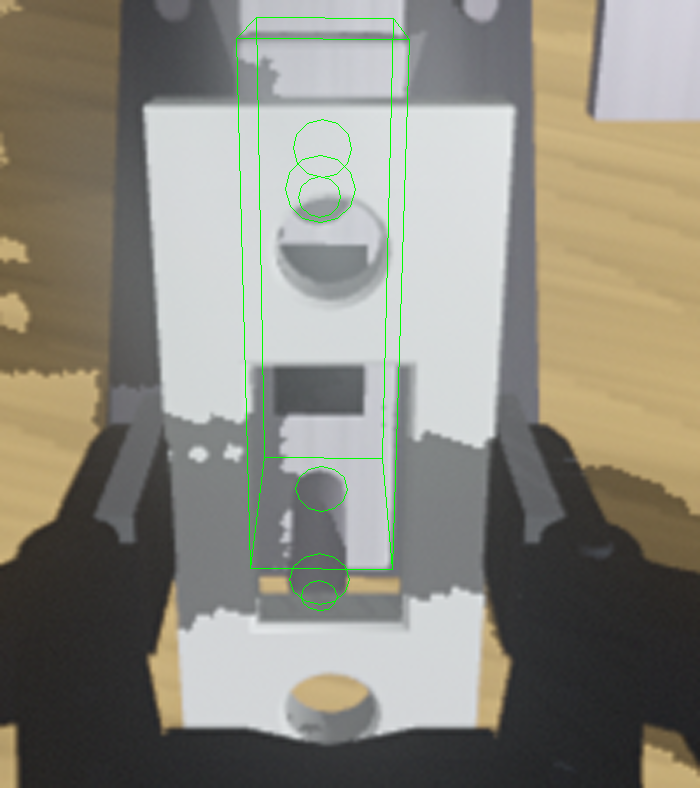

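View pics/w8n.png

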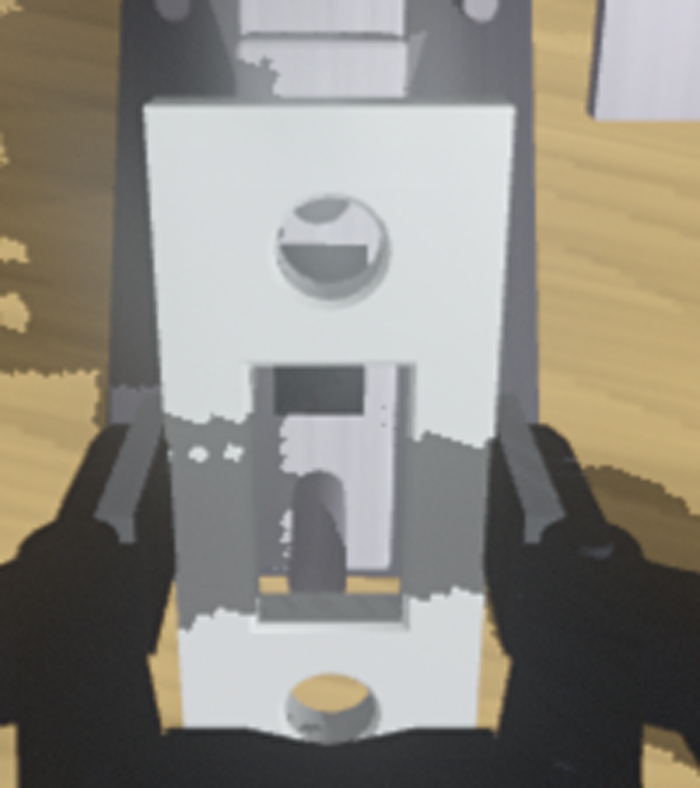

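carry_out(
  plan=[
    {"grip": 0, "travel": [0.001, -0.0046, 0.003], "angular": [-0.0004, 0, 0.0007]},
    {"grip": 0, "travel": [0.001, -0.0046, 0.003], "angular": [-0.0004, 0, 0.0007]},
    {"grip": 0, "travel": [0.001, -0.0046, 0.003], "angular": [-0.0004, 0, 0.0007]},
    {"grip": 0, "travel": [0.001, -0.0046, 0.003], "angular": [-0.0004, 0, 0.0007]},
    {"grip": 0, "travel": [0.001, -0.0046, 0.003], "angular": [-0.0004, 0, 0.0007]},
    {"grip": 0, "travel": [0.001, -0.0046, 0.003], "angular": [-0.0004, 0, 0.0007]},
    {"grip": 0, "travel": [0.001, -0.0046, 0.003], "angular": [-0.0004, 0, 0.0007]},
    {"grip": 0, "travel": [0.001, -0.0046, 0.003], "angular": [-0.0004, 0, 0.0007]},
  ],
)

```text
t: 9.27
eef_pos: [0.5795, -0.1989, 0.1728]
tcp_rot: [-0.103, 0.971, -0.023, -0.215]
contact_force: [0.2, -0.6, -0.1]
opening: 0.0472
```

```bash
python3 - <<'E'
from h import *
snap('wrist','w9');o=arm.get_obs();print(o['opening'],o['contact_force'])
delta(bedtool(TB,[-.0005,0,.042]))
d=load('w9');L=headlines(.004)
overlay(d,TB,L,(160,120,360,345),3.5,'pics/w9c.png')
E
```

```text
0.046916557608246416 [ 0.51585463  0.3664924  -0.9346256 ]
travel [-0.0001  0.0001 -0.0001] angular [-0.  0. -0.] | mm [-0.   0.  -0.1] 0.0 deg 0.0 joints [-0.33  0.86  0.58  1.66 -0.22 -0.5 ] t 9.32
```

View pics/w9c.png

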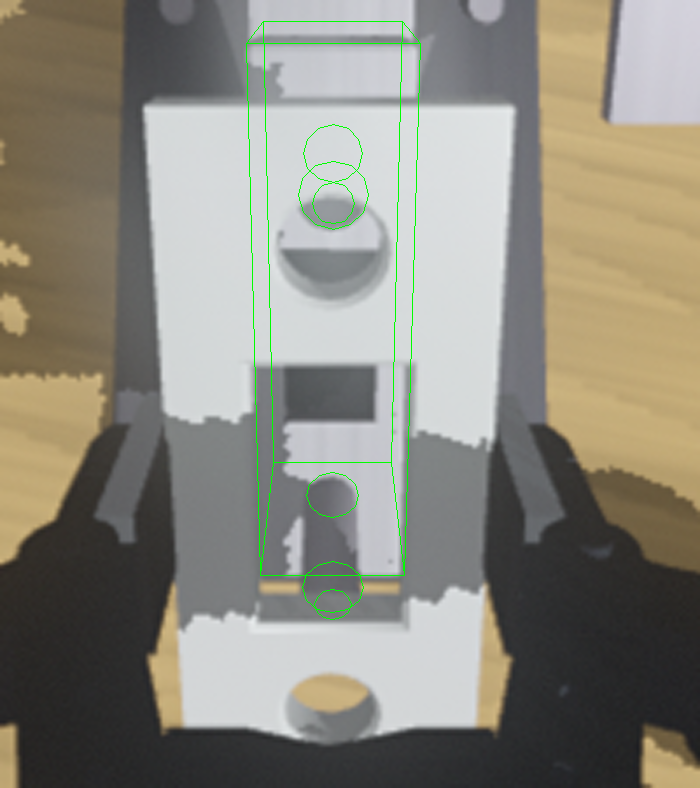

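carry_out(
  plan=[
    {"grip": 0, "travel": [0, 0, 0.02], "angular": [0, 0, 0]},
    {"grip": 0, "travel": [0, 0, 0.03], "angular": [0, 0, 0]},
    {"grip": 0, "travel": [0, 0, 0.037], "angular": [0, 0, 0]},
    {"grip": 0, "travel": [0, 0, 0.044], "angular": [0, 0, 0]},
    {"grip": 0, "travel": [0, 0, 0.052], "angular": [0, 0, 0]},
    {"grip": 0, "travel": [0, 0, 0.06], "angular": [0, 0, 0]},
    {"grip": 0, "travel": [0, 0, 0.06], "angular": [0, 0, 0]},
    {"grip": 0, "travel": [0, 0, 0.06], "angular": [0, 0, 0]},
  ],
)

```text
t: 9.98
eef_pos: [0.567, -0.2015, 0.1455]
tcp_rot: [-0.103, 0.971, -0.023, -0.215]
contact_force: [-0.4, -0.0, -0.1]
opening: 0.0467
```

```bash
python3 - <<'E'
from h import *
snap('wrist','w10');o=arm.get_obs();print(o['opening'],o['contact_force'],o['moment'])
delta(bedtool(TB,[-.0005,0,.012]))
d=load('w10');L=headlines(.004)
overlay(d,TB,L,(160,120,360,345),3.5,'pics/w10c.png')
overlay(d,TB,[],(160,120,360,345),3.5,'pics/w10n.png')
E
```

```text
0.047194910311446604 [ 0.51137226 -0.50016465 -0.77225978] [ 0.09791277 -0.57543347  0.01975281]
travel [-0.0002  0.0002  0.0001] angular [-0.  0. -0.] | mm [-0.1  0.1  0. ] 0.0 deg 0.0 joints [-0.34  0.85  0.47  1.57 -0.22 -0.51] t 10.03
```

View pics/w10n.png

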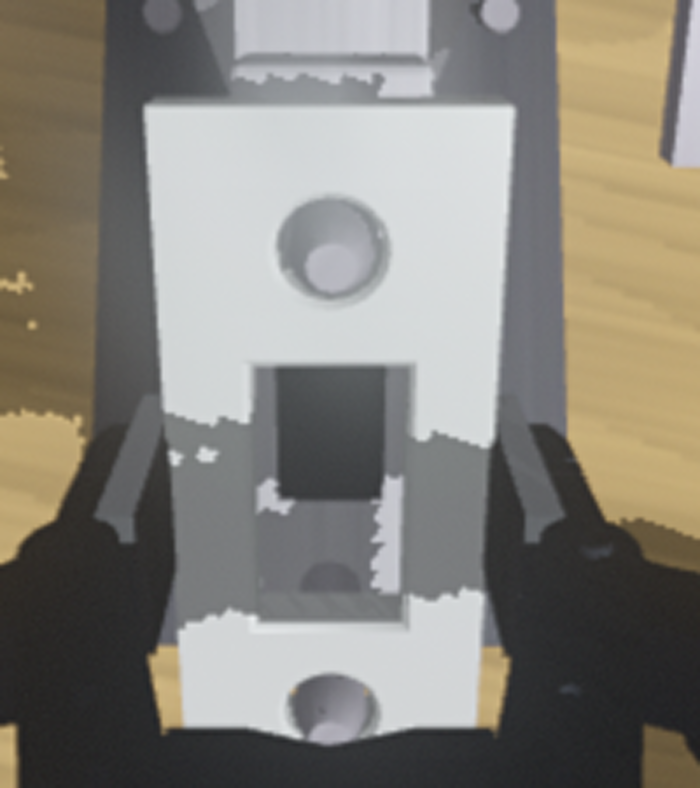

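carry_out(
  plan=[
    {"grip": 0, "travel": [0, 0, 0.01], "angular": [0, 0, 0]},
    {"grip": 0, "travel": [0, 0, 0.02], "angular": [0, 0, 0]},
    {"grip": 0, "travel": [0, 0, 0.03], "angular": [0, 0, 0]},
    {"grip": 0, "travel": [0, 0, 0.038], "angular": [0, 0, 0]},
    {"grip": 0, "travel": [0, 0, 0.045], "angular": [0, 0, 0]},
    {"grip": 0, "travel": [0, 0, 0.05], "angular": [0, 0, 0]},
    {"grip": 0, "travel": [0, 0, 0.052], "angular": [0, 0, 0]},
    {"grip": 0, "travel": [0, 0, 0.052], "angular": [0, 0, 0]},
  ],
)

```text
t: 10.7
eef_pos: [0.5567, -0.2037, 0.123]
tcp_rot: [-0.103, 0.971, -0.023, -0.215]
contact_force: [0.5, 1.7, 7.2]
opening: 0.0471
```

```bash
python3 - <<'E'
from h import *
snap('wrist','w11');o=arm.get_obs();print(o['opening'],o['contact_force'],o['moment'])
delta(bedtool(TB,[-.0005,0,-.0141]))
E
```

```text
0.047155707533878426 [0.16837212 1.98318959 6.687879  ] [ 0.42275428 -0.00842429 -0.17578319]
travel [-0.0003 -0.      0.0019] angular [-0.0001  0.0002 -0.    ] | mm [-0.2 -0.   0.9] 0.001 deg 0.1 joints [-0.35  0.84  0.39  1.5  -0.23 -0.52] t 10.75
```

View pics/w11.png

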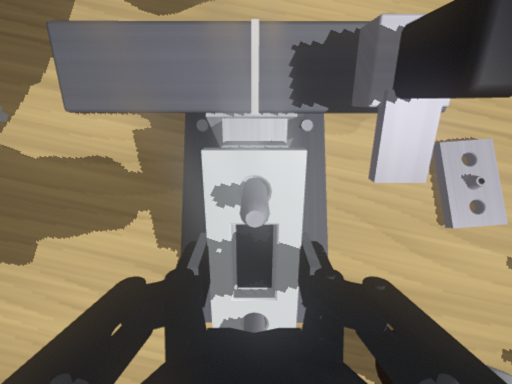

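carry_out(
  plan=[
    {"grip": 70, "travel": [0, 0, 0], "angular": [0, 0, 0]},
    {"grip": 70, "travel": [0, 0, 0], "angular": [0, 0, 0]},
    {"grip": 70, "travel": [0, 0, 0], "angular": [0, 0, 0]},
    {"grip": 70, "travel": [0, 0, -0.02], "angular": [0, 0, 0]},
    {"grip": 70, "travel": [0, 0, -0.06], "angular": [0, 0, 0]},
    {"grip": 70, "travel": [0, 0, -0.12], "angular": [0, 0, 0]},
    {"grip": 70, "travel": [0, 0, -0.2], "angular": [0, 0, 0]},
    {"grip": 70, "travel": [0, 0, -0.24], "angular": [0, 0, 0]},
  ],
)

```text
t: 11.42
eef_pos: [0.6067, -0.193, 0.2338]
tcp_rot: [-0.103, 0.971, -0.023, -0.214]
contact_force: [0.9, -0.1, 0.2]
opening: 0.0698
```

```bash
python3 - <<'E'
from h import *
snap('wrist','w12');o=arm.get_obs();print(o['opening'],o['contact_force'],o['moment'])
d=load('w12'); Ts=TB.copy(); Ts[:3,3]=tf(TB,[0,0,.004])[0]
overlay(d,Ts,partlines(.048,.008,True),(140,60,380,290),3,'pics/w12c.png')
delta(lvltool([.5776,.268,.16],np.pi))
E
```

```text
0.07004795480230182 [ 0.11541227 -0.22470341  2.81834547] [ 0.15685823 -0.30447264 -0.00449899]
travel [-0.1831  0.9149  0.0807] angular [-0.0078 -0.0681  0.033 ] | mm [-91.5 457.4  40.3] 0.468 deg 27.4 joints [-0.31  0.94  0.89  1.9  -0.21 -0.48] t 11.47
```

View pics/w12c.png

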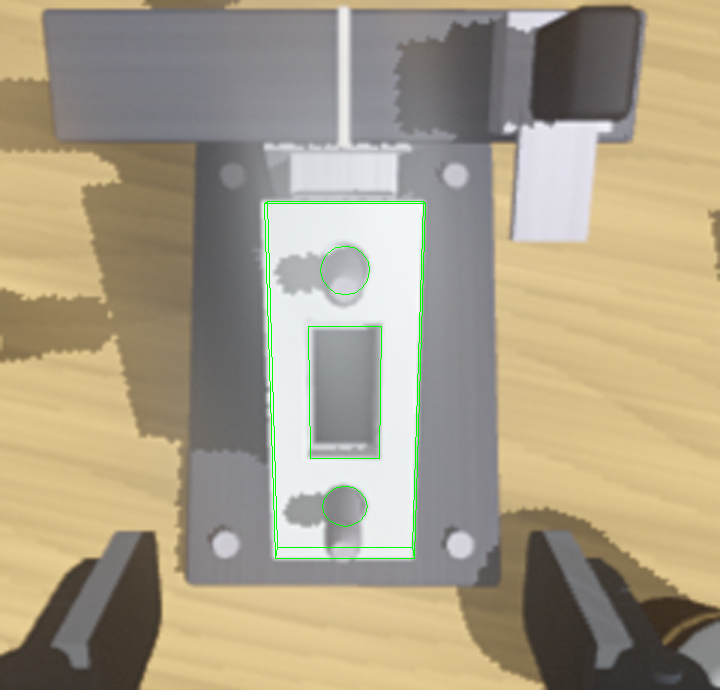

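carry_out(
  plan=[
    {"grip": 75, "travel": [-0.183, 0.915, 0.05], "angular": [-0.0078, -0.0681, 0.033]},
    {"grip": 75, "travel": [-0.183, 0.915, 0.05], "angular": [-0.0078, -0.0681, 0.033]},
    {"grip": 75, "travel": [-0.183, 0.915, 0.05], "angular": [-0.0078, -0.0681, 0.033]},
    {"grip": 75, "travel": [-0.183, 0.915, 0.05], "angular": [-0.0078, -0.0681, 0.033]},
    {"grip": 75, "travel": [-0.183, 0.915, 0.05], "angular": [-0.0078, -0.0681, 0.033]},
    {"grip": 75, "travel": [-0.183, 0.915, 0.05], "angular": [-0.0078, -0.0681, 0.033]},
    {"grip": 75, "travel": [-0.183, 0.915, 0.05], "angular": [-0.0078, -0.0681, 0.033]},
    {"grip": 75, "travel": [-0.183, 0.915, 0.05], "angular": [-0.0078, -0.0681, 0.033]},
  ],
)

```text
t: 12.13
eef_pos: [0.592, 0.083, 0.1949]
tcp_rot: [0.001, 1.0, 0.001, -0.003]
contact_force: [0.6, -0.3, 0.2]
opening: 0.0752
```

```bash
python3 - <<'E'
from h import *
delta(lvltool([.5776,.268,.16],np.pi))
E
```

```text
travel [0.0292 0.3698 0.0708] angular [ 0.0003 -0.001  -0.0003] | mm [ 14.6 184.9  35.4] 0.189 deg 0.4 joints [ 0.02  0.45 -0.01  1.12  0.    0.02] t 12.13
```

carry_out(
  plan=[
    {"grip": 75, "travel": [0.029, 0.37, 0.07], "angular": [0, -0.001, 0]},
    {"grip": 75, "travel": [0.029, 0.37, 0.07], "angular": [0, -0.001, 0]},
    {"grip": 75, "travel": [0.029, 0.37, 0.07], "angular": [0, -0.001, 0]},
    {"grip": 75, "travel": [0.029, 0.37, 0.07], "angular": [0, -0.001, 0]},
    {"grip": 75, "travel": [0.029, 0.37, 0.07], "angular": [0, -0.001, 0]},
    {"grip": 75, "travel": [0.029, 0.37, 0.07], "angular": [0, -0.001, 0]},
    {"grip": 75, "travel": [0.029, 0.37, 0.07], "angular": [0, -0.001, 0]},
    {"grip": 75, "travel": [0.029, 0.37, 0.07], "angular": [0, -0.001, 0]},
  ],
)

```text
t: 12.8
eef_pos: [0.5788, 0.2662, 0.16]
tcp_rot: [0.0, 1.0, 0.001, -0.0]
contact_force: [0.4, 0.1, 0.6]
opening: 0.0752
```

```bash
python3 - <<'E'
from h import *
delta(lvltool([.5776,.268,.16],np.pi))
snap('wrist','w13');d=load('w13'); T=partT(.578,.268,np.pi,.031)
overlay(d,T,partlines(.056,.012),(0,0,512,384),1.5,'pics/w13o.png')
overlay(d,T,[],(160,110,360,300),4,'pics/w13c.png')
E
```

```text
travel [ 0.0023  0.0036 -0.    ] angular [ 0.0003 -0.0001 -0.0001] | mm [ 1.2  1.8 -0. ] 0.002 deg 0.1 joints [0.32 0.55 0.05 1.08 0.   0.32] t 12.8
```

View pics/w13o.png

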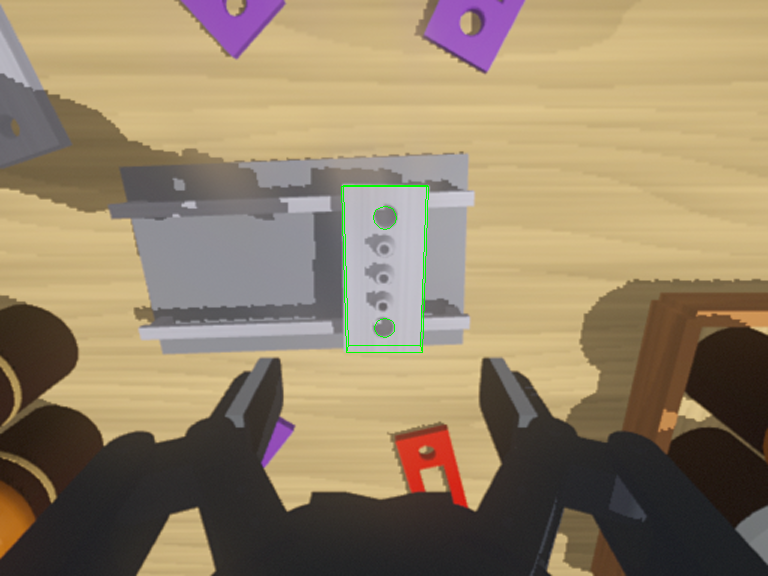

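View pics/w13c.png

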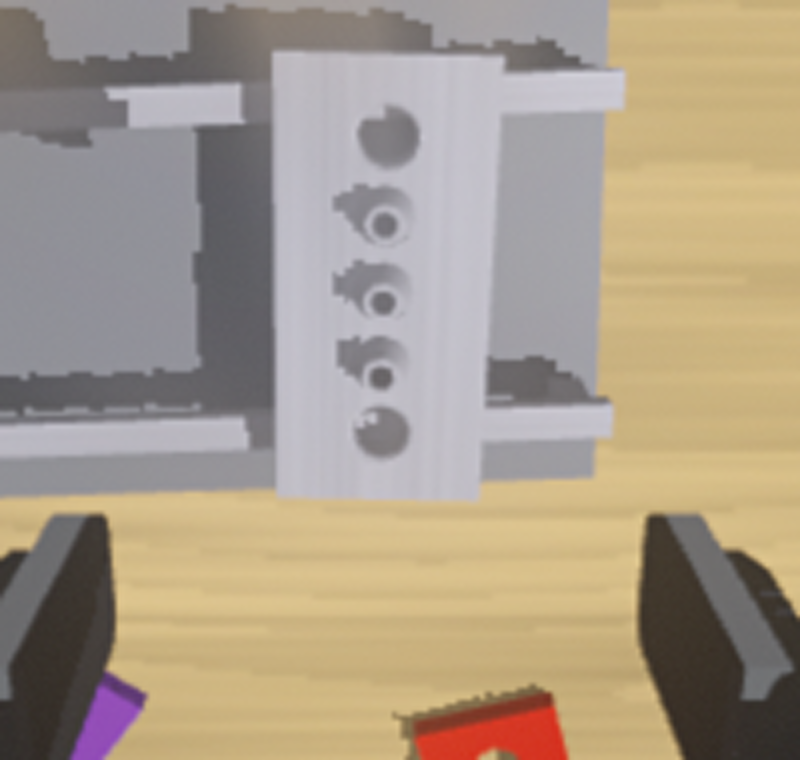

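```bash
python3 - <<'E'
from h import *
d=load('w13')
uv=np.array([(273,52),(504,58),(276,495),(479,498),(389,135),(382,431)])/4.+[160,110]-.5
h=.006
B=np.array([(.06,.028,h),(.06,-.028,h),(-.06,.028,h),(-.06,-.028,h),(.04,0,h),(-.04,0,h)])
p=fitpart(d,uv,B,.031,[.578,.268,3.14])
delta(lvltool([p[0],p[1],.012],p[2]))
E
```

```text
[0.5772 0.2677 3.1202] [[0.29, -0.17], [0.13, -0.39], [0.47, 0.0], [-0.02, 0.21], [-0.4, 0.37], [-0.47, 0.03]]
travel [0.0034 0.0033 0.2964] angular [ 0.0003 -0.0001  0.0031] | mm [  1.7   1.6 148.2] 0.148 deg 1.1 joints [0.31 0.55 0.05 1.08 0.   0.32] t 12.85
```

carry_out(
  squeeze=80,
  plan=[
    {"grip": 75, "travel": [0.0034, 0.0033, 0.08], "angular": [0, 0, 0.0031]},
    {"grip": 75, "travel": [0.0034, 0.0033, 0.16], "angular": [0, 0, 0.0031]},
    {"grip": 75, "travel": [0.0034, 0.0033, 0.24], "angular": [0, 0, 0.0031]},
    {"grip": 75, "travel": [0.0034, 0.0033, 0.296], "angular": [0, 0, 0.0031]},
    {"grip": 75, "travel": [0.0034, 0.0033, 0.296], "angular": [0, 0, 0.0031]},
    {"grip": 0, "travel": [0.0034, 0.0033, 0.296], "angular": [0, 0, 0.0031]},
    {"grip": 0, "travel": [0.0034, 0.0033, 0.296], "angular": [0, 0, 0.0031]},
    {"grip": 0, "travel": [0.0034, 0.0033, 0.296], "angular": [0, 0, 0.0031]},
  ],
)

```text
t: 13.52
eef_pos: [0.579, 0.2688, 0.0149]
tcp_rot: [0.011, 1.0, 0.002, 0.002]
contact_force: [0.4, 0.1, -1.8]
opening: 0.055
```

```bash
python3 - <<'E'
from h import *
o=arm.get_obs();print(o['opening'],o['contact_force'])
delta(lvltool([.5772,.2677,.012],3.1202))
E
```

```text
0.05500291911115553 [ 0.41294639  0.09614963 -1.83350538]
travel [ 0.0035 -0.0023  0.0058] angular [0.0005 0.0005 0.0001] | mm [ 1.8 -1.1  2.9] 0.004 deg 0.3 joints [ 0.32  0.68 -0.12  0.76  0.    0.34] t 13.52
```

carry_out(
  plan=[
    {"grip": 0, "travel": [0, 0, 0.0], "angular": [0, 0, 0]},
    {"grip": 0, "travel": [0, 0, -0.03], "angular": [0, 0, 0]},
    {"grip": 0, "travel": [0, 0, -0.09], "angular": [0, 0, 0]},
    {"grip": 0, "travel": [0, 0, -0.17], "angular": [0, 0, 0]},
    {"grip": 0, "travel": [0, 0, -0.25], "angular": [0, 0, 0]},
    {"grip": 0, "travel": [0, -0.03, -0.33], "angular": [0, 0, 0]},
    {"grip": 0, "travel": [0, -0.09, -0.4], "angular": [0, 0, 0]},
    {"grip": 0, "travel": [0, -0.16, -0.44], "angular": [0, 0, 0]},
  ],
)

```text
t: 14.18
eef_pos: [0.5766, 0.1926, 0.235]
tcp_rot: [0.009, 1.0, 0.002, 0.003]
contact_force: [1.8, 0.1, -2.6]
opening: 0.0541
```

```bash
python3 - <<'E'
from h import *
o=arm.get_obs();print(o['opening'],o['contact_force'])
delta(bedtool(TB,[0,0,.10]))
snap('wrist','w14');d=load('w14')
overlay(d,TB,[],(150,120,370,345),3.5,'pics/w14c.png')
E
```

```text
0.05405166173419891 [ 1.78903391  0.07481473 -2.61557941]
travel [-0.0663 -0.7717  0.0159] angular [ 0.0085  0.0701 -0.0356] | mm [ -33.1 -385.9    7.9] 0.387 deg 28.5 joints [0.2  0.44 0.08 1.2  0.   0.22] t 14.18
```

View pics/w14c.png

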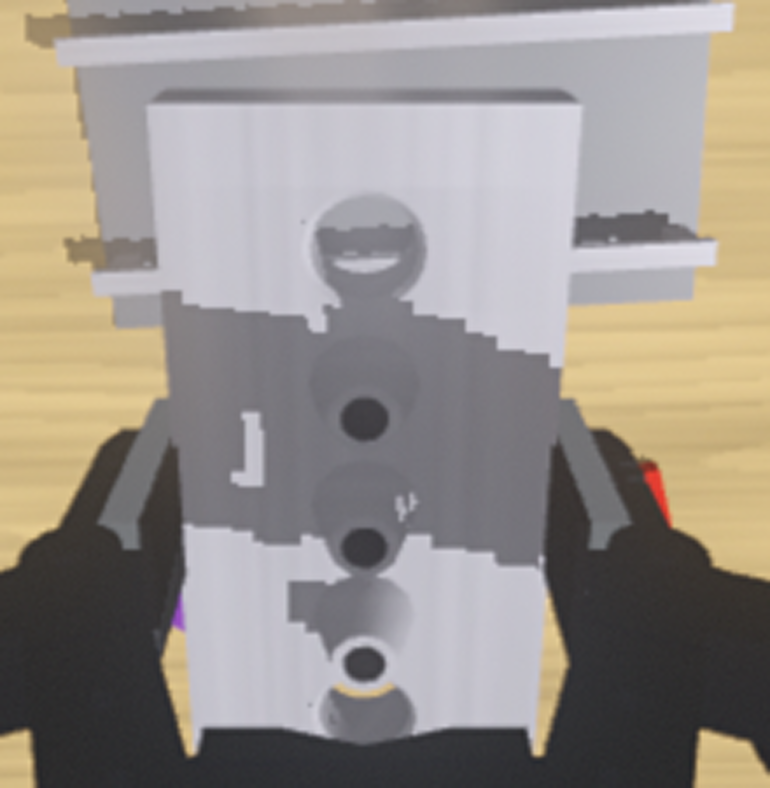

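```bash
python3 - <<'E'
from h import *
d=load('w14')
uv=np.array([(147,104),(581,104),(367,250),(366,712),(364,547)])/3.5+[150,120]-.5
h=.006
B=np.array([(.06,.028,h),(.06,-.028,h),(.04,0,h),(-.04,0,h),(0,0,.016)])
T=inhand(d,uv,B,5); inhand(d,uv[:4],B[:4],5)
H=np.linalg.inv(d['hand_eye'])
c=tf(H,tf(T,[[.0,.0,.016],[.02,0,.016],[-.02,0,.016],[-.06,.028,h],[-.045,.028,h],[-.045,-.028,h]])); print(((c[:,:2]/c[:,2:]*[d['fx'],d['fy']]+[d['cx'],d['cy']]+.5-[150,120])*3.5).round(0).tolist())
E
```

```text
[  1.1  -0.3 -17.5  10.1  -2.4] (mm,mrad) [[0.02, 0.11], [0.38, -0.04], [-0.62, 0.25], [-0.15, 0.19], [0.33, -0.5]]
[  1.   -0.2 -17.2   8.   -3.2] (mm,mrad) [[0.26, 0.09], [0.23, -0.16], [-0.54, 0.09], [0.03, -0.01]]
[[365.0, 545.0], [365.0, 418.0], [365.0, 660.0], [201.0, 805.0], [196.0, 736.0], [535.0, 736.0]]
```

carry_out(
  plan=[
    {"grip": 0, "travel": [-0.005, -0.06, 0], "angular": [0.001, 0.005, -0.003]},
    {"grip": 0, "travel": [-0.01, -0.14, 0], "angular": [0.002, 0.012, -0.006]},
    {"grip": 0, "travel": [-0.02, -0.22, 0], "angular": [0.003, 0.02, -0.01]},
    {"grip": 0, "travel": [-0.03, -0.3, 0], "angular": [0.004, 0.03, -0.015]},
    {"grip": 0, "travel": [-0.04, -0.38, 0], "angular": [0.005, 0.04, -0.02]},
    {"grip": 0, "travel": [-0.045, -0.46, 0], "angular": [0.006, 0.05, -0.025]},
    {"grip": 0, "travel": [-0.05, -0.54, 0.005], "angular": [0.007, 0.06, -0.03]},
    {"grip": 0, "travel": [-0.06, -0.61, 0.01], "angular": [0.0085, 0.07, -0.0356]},
  ],
)

```text
t: 14.9
eef_pos: [0.5994, -0.1171, 0.226]
tcp_rot: [-0.101, 0.97, -0.023, -0.218]
contact_force: [1.2, -0.6, -2.5]
opening: 0.0544
```

```bash
python3 - <<'E'
from h import *
o=arm.get_obs();print(o['opening'],o['contact_force'])
delta(bedtool(TB,[-.0011,-.0003,.075]))
E
```

```text
0.0543802629085178 [ 1.24718033 -0.5752754  -2.49300535]
travel [ 0.0191 -0.1509  0.0612] angular [-0.     -0.0009 -0.0005] | mm [  9.6 -75.5  30.6] 0.082 deg 0.4 joints [-0.22  0.88  0.75  1.84 -0.18 -0.39] t 14.9
```

carry_out(
  plan=[
    {"grip": 0, "travel": [0.01, -0.06, 0.0], "angular": [0, -0.0009, -0.0005]},
    {"grip": 0, "travel": [0.015, -0.11, 0.02], "angular": [0, -0.0009, -0.0005]},
    {"grip": 0, "travel": [0.019, -0.14, 0.04], "angular": [0, -0.0009, -0.0005]},
    {"grip": 0, "travel": [0.019, -0.145, 0.06], "angular": [0, -0.0009, -0.0005]},
    {"grip": 0, "travel": [0.019, -0.145, 0.06], "angular": [0, -0.0009, -0.0005]},
    {"grip": 0, "travel": [0.019, -0.145, 0.06], "angular": [0, -0.0009, -0.0005]},
    {"grip": 0, "travel": [0.019, -0.145, 0.06], "angular": [0, -0.0009, -0.0005]},
    {"grip": 0, "travel": [0.019, -0.145, 0.06], "angular": [0, -0.0009, -0.0005]},
  ],
)

```text
t: 15.57
eef_pos: [0.594, -0.1887, 0.2024]
tcp_rot: [-0.103, 0.971, -0.023, -0.215]
contact_force: [0.7, 0.8, -3.1]
opening: 0.0541
```

```bash
python3 - <<'E'
from h import *
o=arm.get_obs();print(o['opening'],o['contact_force'])
delta(bedtool(TB,[-.0011,-.0003,.0485]))
snap('wrist','w15');d=load('w15')
overlay(d,TB,headlines(.003),(150,120,370,345),3.5,'pics/w15c.png')
E
```

```text
0.054066101637866265 [ 0.65098382  0.75870739 -3.14571593]
travel [ 0.0033 -0.0131  0.0542] angular [-0.0001  0.0002  0.0001] | mm [ 1.6 -6.6 27.1] 0.028 deg 0.1 joints [-0.31  0.89  0.7   1.77 -0.21 -0.48] t 15.57
```

View pics/w15c.png

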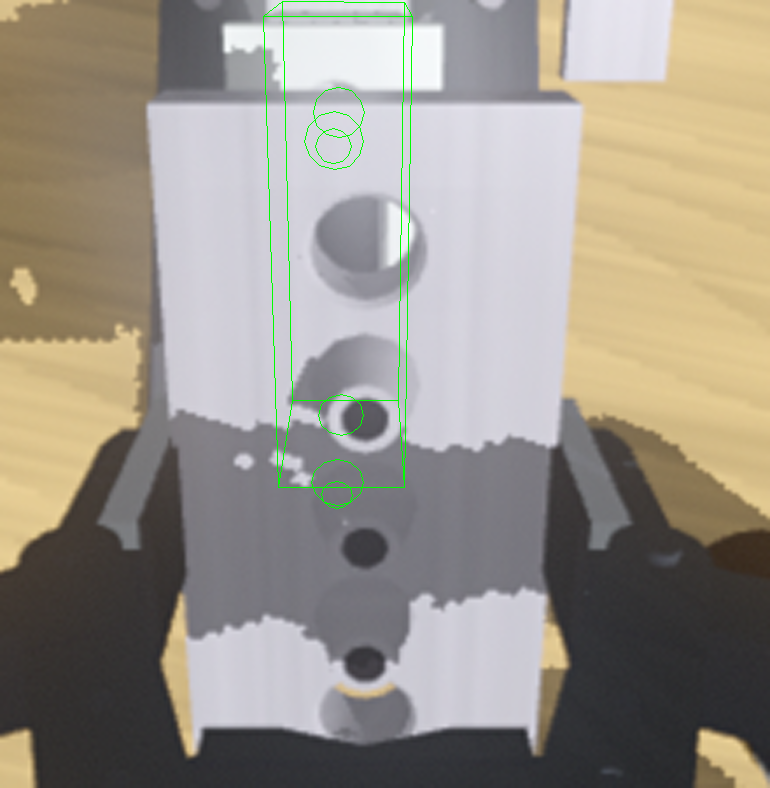

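carry_out(
  plan=[
    {"grip": 0, "travel": [0.0033, -0.0131, 0.02], "angular": [0, 0, 0]},
    {"grip": 0, "travel": [0.0033, -0.0131, 0.04], "angular": [0, 0, 0]},
    {"grip": 0, "travel": [0.0033, -0.0131, 0.054], "angular": [0, 0, 0]},
    {"grip": 0, "travel": [0.0033, -0.0131, 0.054], "angular": [0, 0, 0]},
    {"grip": 0, "travel": [0.0033, -0.0131, 0.054], "angular": [0, 0, 0]},
    {"grip": 0, "travel": [0.0033, -0.0131, 0.054], "angular": [0, 0, 0]},
    {"grip": 0, "travel": [0.0033, -0.0131, 0.054], "angular": [0, 0, 0]},
    {"grip": 0, "travel": [0.0033, -0.0131, 0.054], "angular": [0, 0, 0]},
  ],
)

```text
t: 16.28
eef_pos: [0.5825, -0.1984, 0.1779]
tcp_rot: [-0.103, 0.971, -0.023, -0.215]
contact_force: [-0.1, 0.0, -2.4]
opening: 0.0542
```

```bash
python3 - <<'E'
from h import *
o=arm.get_obs();print(o['opening'],o['contact_force'])
delta(bedtool(TB,[-.0011,-.0003,.0485]))
snap('wrist','w16');d=load('w16')
overlay(d,TB,headlines(.003),(150,120,370,345),3.5,'pics/w16c.png')
E
```

```text
0.05419766601699119 [-0.11922971  0.0283886  -2.39295941]
travel [-0.0001  0.0011 -0.0013] angular [-0.      0.0001  0.    ] | mm [-0.1  0.6 -0.7] 0.001 deg 0.0 joints [-0.33  0.87  0.6   1.68 -0.22 -0.5 ] t 16.28
```

View pics/w16c.png

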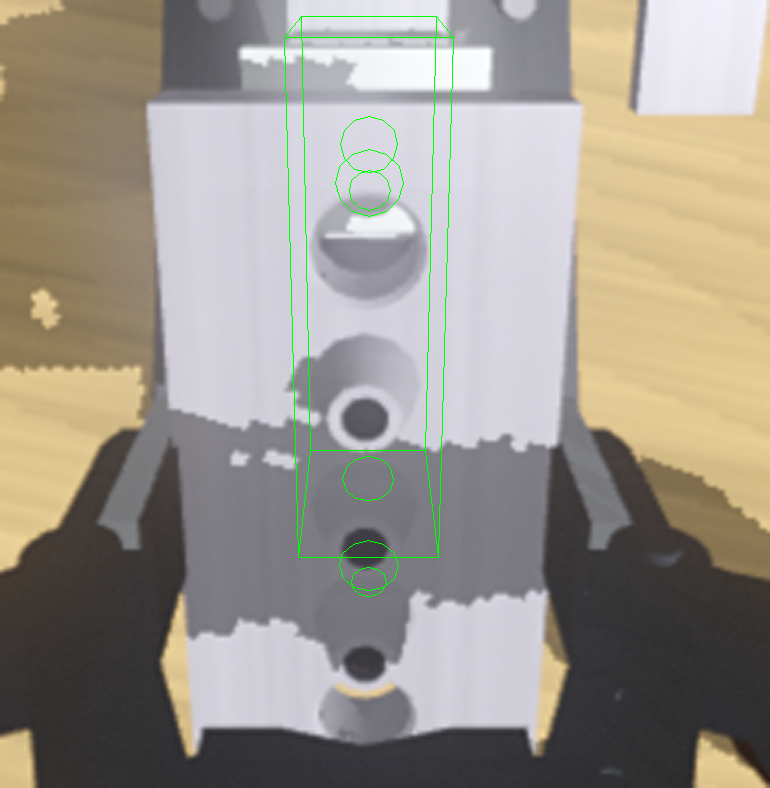

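carry_out(
  plan=[
    {"grip": 0, "travel": [0, 0.0011, 0.015], "angular": [0, 0, 0]},
    {"grip": 0, "travel": [0, 0.0011, 0.025], "angular": [0, 0, 0]},
    {"grip": 0, "travel": [0, 0.0011, 0.033], "angular": [0, 0, 0]},
    {"grip": 0, "travel": [0, 0.0011, 0.04], "angular": [0, 0, 0]},
    {"grip": 0, "travel": [0, 0.0011, 0.047], "angular": [0, 0, 0]},
    {"grip": 0, "travel": [0, 0.0011, 0.054], "angular": [0, 0, 0]},
    {"grip": 0, "travel": [0, 0.0011, 0.0586], "angular": [0, 0, 0]},
    {"grip": 0, "travel": [0, 0.0011, 0.0586], "angular": [0, 0, 0]},
  ],
)

```text
t: 17.0
eef_pos: [0.5695, -0.2006, 0.1505]
tcp_rot: [-0.103, 0.971, -0.022, -0.216]
contact_force: [-1.0, 0.1, -2.4]
opening: 0.0541
```

```bash
python3 - <<'E'
from h import *
o=arm.get_obs();print(o['opening'],o['contact_force'],o['moment'])
delta(bedtool(TB,[-.0011,-.0003,.0185]))
snap('wrist','w17');d=load('w17')
overlay(d,TB,[],(150,120,370,345),3.5,'pics/w17c.png')
E
```

```text
0.054084241356863384 [-1.04429375  0.07624488 -2.42468496] [ 0.18201144 -0.65570598  0.06265161]
travel [-0.0008 -0.0002 -0.0022] angular [ 0.0002 -0.0001  0.    ] | mm [-0.4 -0.1 -1.1] 0.001 deg 0.1 joints [-0.34  0.85  0.49  1.59 -0.22 -0.51] t 17.0
```

View pics/w17c.png

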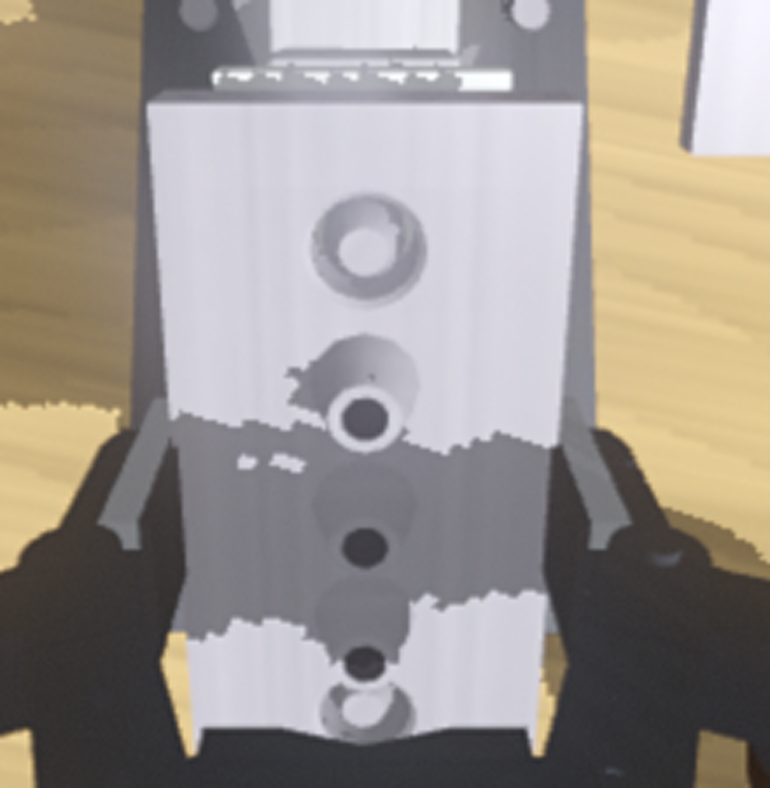

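carry_out(
  plan=[
    {"grip": 0, "travel": [-0.0006, 0, 0.008], "angular": [0, 0, 0]},
    {"grip": 0, "travel": [-0.0006, 0, 0.016], "angular": [0, 0, 0]},
    {"grip": 0, "travel": [-0.0006, 0, 0.024], "angular": [0, 0, 0]},
    {"grip": 0, "travel": [-0.0006, 0, 0.031], "angular": [0, 0, 0]},
    {"grip": 0, "travel": [-0.0006, 0, 0.037], "angular": [0, 0, 0]},
    {"grip": 0, "travel": [-0.0006, 0, 0.041], "angular": [0, 0, 0]},
    {"grip": 0, "travel": [-0.0006, 0, 0.042], "angular": [0, 0, 0]},
    {"grip": 0, "travel": [-0.0006, 0, 0.042], "angular": [0, 0, 0]},
  ],
)

```text
t: 17.72
eef_pos: [0.5617, -0.2023, 0.1325]
tcp_rot: [-0.103, 0.971, -0.023, -0.215]
contact_force: [0.3, 1.5, 3.6]
opening: 0.0541
```

```bash
python3 - <<'E'
from h import *
o=arm.get_obs();print(o['opening'],o['contact_force'],o['moment'])
delta(bedtool(TB,[-.0011,-.0003,-.0035]))
snap('wrist','w18')
E
```

```text
0.05409026219872796 [0.33190737 1.48174246 3.64529362] [ 0.44253344 -0.28545991 -0.19802455]
travel [-0.0002 -0.0001  0.0025] angular [0.     0.0001 0.    ] | mm [-0.1 -0.1  1.2] 0.001 deg 0.0 joints [-0.35  0.84  0.43  1.53 -0.22 -0.51] t 17.72
```

View pics/w18.png

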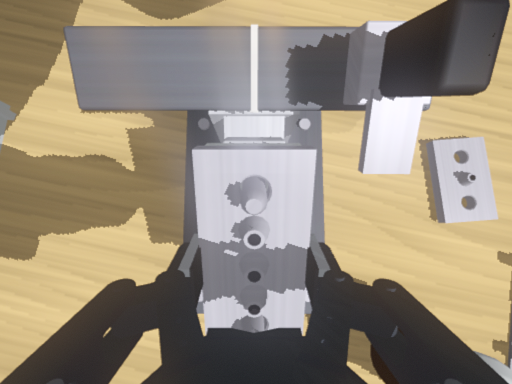

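carry_out(
  plan=[
    {"grip": 75, "travel": [0, 0, 0], "angular": [0, 0, 0]},
    {"grip": 75, "travel": [0, 0, 0], "angular": [0, 0, 0]},
    {"grip": 75, "travel": [0, 0, 0], "angular": [0, 0, 0]},
    {"grip": 75, "travel": [0, 0, -0.02], "angular": [0, 0, 0]},
    {"grip": 75, "travel": [0, 0, -0.06], "angular": [0, 0, 0]},
    {"grip": 75, "travel": [0, 0, -0.12], "angular": [0, 0, 0]},
    {"grip": 75, "travel": [0, 0, -0.19], "angular": [0, 0, 0]},
    {"grip": 75, "travel": [0, 0, -0.22], "angular": [0, 0, 0]},
  ],
)

```text
t: 18.43
eef_pos: [0.608, -0.1924, 0.2349]
tcp_rot: [-0.103, 0.971, -0.023, -0.214]
contact_force: [-0.1, 0.3, -0.7]
opening: 0.0752
```

```bash
python3 - <<'E'
from h import *
snap('wrist','w19');o=arm.get_obs();print(o['opening'],o['contact_force'],o['moment'])
d=load('w19'); Ts=TB.copy(); Ts[:3,3]=tf(TB,[0,0,.014])[0]
overlay(d,Ts,partlines(.056,.012)+box(.093,.117,-.065,-.049,.049,.0491),(140,40,380,290),3,'pics/w19c.png')
delta(bedtool(TB,[.095,-.057,.10]))
E
```

```text
0.07510277155212994 [ 1.11726744 -0.16367647  1.2553273 ] [ 0.0636195  -0.47916016 -0.00312861]
travel [0.1923 0.1139 0.0223] angular [-0.0004  0.0007 -0.0001] | mm [96.1 56.9 11.1] 0.112 deg 0.3 joints [-0.31  0.94  0.9   1.91 -0.21 -0.48] t 18.48
```

View pics/w19c.png

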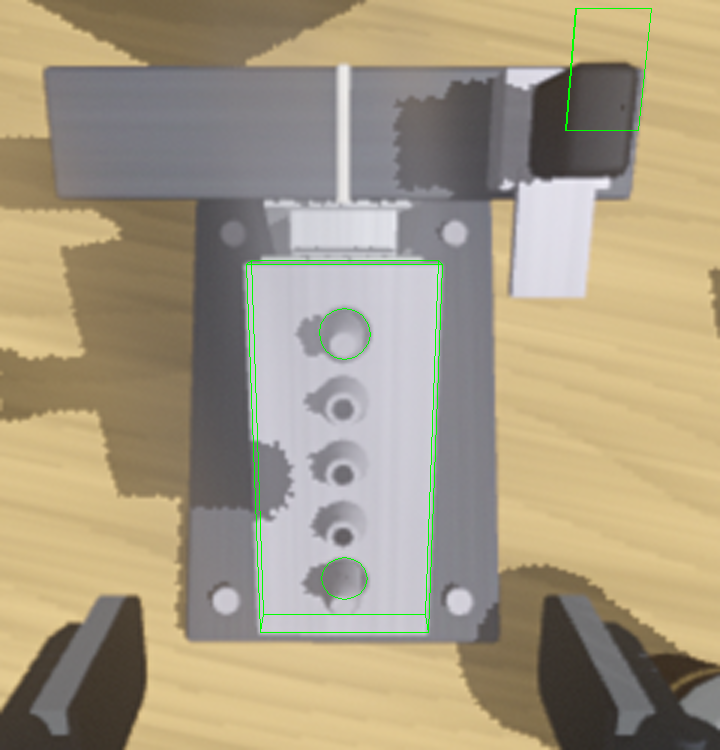

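carry_out(
  plan=[
    {"grip": 50, "travel": [0.07, 0.04, 0], "angular": [0, 0.0007, 0]},
    {"grip": 50, "travel": [0.13, 0.08, 0], "angular": [0, 0.0007, 0]},
    {"grip": 50, "travel": [0.18, 0.11, 0.02], "angular": [0, 0.0007, 0]},
    {"grip": 50, "travel": [0.192, 0.114, 0.022], "angular": [0, 0.0007, 0]},
    {"grip": 50, "travel": [0.192, 0.114, 0.022], "angular": [0, 0.0007, 0]},
    {"grip": 50, "travel": [0.192, 0.114, 0.022], "angular": [0, 0.0007, 0]},
    {"grip": 50, "travel": [0.192, 0.114, 0.022], "angular": [0, 0.0007, 0]},
    {"grip": 50, "travel": [0.192, 0.114, 0.022], "angular": [0, 0.0007, 0]},
  ],
)

```text
t: 19.15
eef_pos: [0.5066, -0.1567, 0.2616]
tcp_rot: [-0.102, 0.97, -0.023, -0.217]
contact_force: [-0.1, -0.5, -0.3]
opening: 0.0497
```

```bash
python3 - <<'E'
from h import *
snap('wrist','w20')
d=load('w20')
overlay(d,TB,headlines(.003),(100,100,400,325),2.5,'pics/w20c.png')
delta(bedtool(TB,[.095,-.057,.036]))
E
```

```text
travel [0.002  0.0008 0.1196] angular [ 0.0001 -0.0007 -0.    ] | mm [ 1.   0.4 59.8] 0.06 deg 0.3 joints [-0.31  0.65  0.39  1.7  -0.21 -0.48] t 19.2
```

View pics/w20c.png

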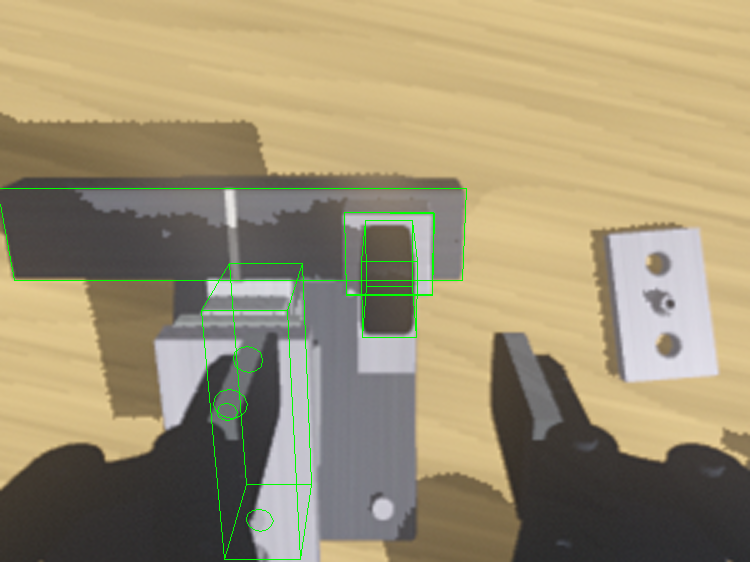

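carry_out(
  squeeze=30,
  plan=[
    {"grip": 50, "travel": [0.002, 0.0008, 0.05], "angular": [0, -0.0007, 0]},
    {"grip": 50, "travel": [0.002, 0.0008, 0.1], "angular": [0, -0.0007, 0]},
    {"grip": 50, "travel": [0.002, 0.0008, 0.119], "angular": [0, -0.0007, 0]},
    {"grip": 50, "travel": [0.002, 0.0008, 0.119], "angular": [0, -0.0007, 0]},
    {"grip": 0, "travel": [0.002, 0.0008, 0.119], "angular": [0, -0.0007, 0]},
    {"grip": 0, "travel": [0.002, 0.0008, 0.119], "angular": [0, -0.0007, 0]},
    {"grip": 0, "travel": [0.002, 0.0008, 0.119], "angular": [0, -0.0007, 0]},
    {"grip": 0, "travel": [0.002, 0.0008, 0.119], "angular": [0, -0.0007, 0]},
  ],
)

```text
t: 19.87
eef_pos: [0.4807, -0.1614, 0.2094]
tcp_rot: [-0.103, 0.971, -0.023, -0.214]
contact_force: [2.8, -0.1, 3.4]
opening: 0.0156
```

```bash
python3 - <<'E'
from h import *
o=arm.get_obs();print(o['opening'],o['contact_force'])
delta(bedtool(TB,[.095,0,.036]))
print((np.linalg.inv(TB)@cur()[0])[:3,3])
E
```

```text
0.015565206987332304 [ 2.80253274 -0.13515368  3.36517161]
travel [-0.0011 -0.1144  0.0032] angular [-0.0001  0.0003 -0.    ] | mm [ -0.5 -57.2   1.6] 0.057 deg 0.1 joints [-0.33  0.61  0.19  1.53 -0.22 -0.5 ] t 19.87
[ 0.09553313 -0.05721091  0.03757433]
```

carry_out(
  plan=[
    {"grip": 0, "travel": [0, -0.015, 0], "angular": [0, 0, 0]},
    {"grip": 0, "travel": [0, -0.035, 0], "angular": [0, 0, 0]},
    {"grip": 0, "travel": [0, -0.055, 0], "angular": [0, 0, 0]},
    {"grip": 0, "travel": [0, -0.075, 0], "angular": [0, 0, 0]},
    {"grip": 0, "travel": [0, -0.095, 0], "angular": [0, 0, 0]},
    {"grip": 0, "travel": [0, -0.109, 0], "angular": [0, 0, 0]},
    {"grip": 0, "travel": [0, -0.1144, 0], "angular": [0, 0, 0]},
    {"grip": 0, "travel": [0, -0.1144, 0], "angular": [0, 0, 0]},
  ],
)

```text
t: 20.53
eef_pos: [0.4928, -0.2191, 0.2094]
tcp_rot: [-0.102, 0.971, -0.023, -0.214]
contact_force: [5.1, -0.1, 6.5]
opening: 0.015
```

```bash
python3 - <<'E'
from h import *
o=arm.get_obs();print(o['opening'],o['contact_force'])
delta(bedtool(TB,[.095,0,.036]))
snap('wrist','w21');d=load('w21')
overlay(d,TB,[],(150,120,370,345),3.5,'pics/w21c.png')
E
```

```text
0.015014502263603962 [ 5.06997013 -0.07972285  6.49640715]
travel [-0.0014  0.0034  0.003 ] angular [-0.0002  0.0004 -0.0002] | mm [-0.7  1.7  1.5] 0.002 deg 0.2 joints [-0.41  0.66  0.28  1.55 -0.25 -0.57] t 20.53
```

View pics/w21c.png

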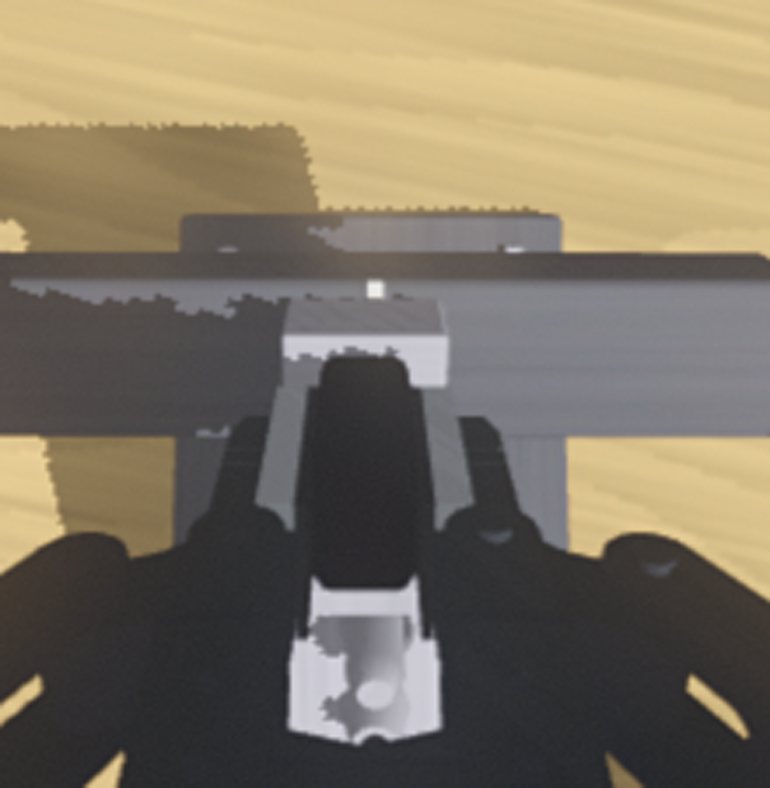

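carry_out(
  plan=[
    {"grip": 0, "travel": [0, 0.0034, 0], "angular": [0, 0, 0]},
    {"grip": 0, "travel": [0, 0.0034, 0], "angular": [0, 0, 0]},
    {"grip": 0, "travel": [0, 0.0034, 0], "angular": [0, 0, 0]},
    {"grip": 50, "travel": [0, 0.0034, 0], "angular": [0, 0, 0]},
    {"grip": 50, "travel": [0, 0.0034, 0], "angular": [0, 0, 0]},
    {"grip": 50, "travel": [0, 0.0034, 0], "angular": [0, 0, 0]},
    {"grip": 50, "travel": [0, 0.0034, -0.02], "angular": [0, 0, 0]},
    {"grip": 50, "travel": [0, 0.0034, -0.06], "angular": [0, 0, 0]},
  ],
)

```text
t: 21.25
eef_pos: [0.5022, -0.2129, 0.2347]
tcp_rot: [-0.103, 0.97, -0.021, -0.217]
contact_force: [0.6, -0.4, 1.1]
opening: 0.0498
```

carry_out(
  plan=[
    {"grip": 50, "travel": [0, 0, -0.06], "angular": [0, 0, 0]},
    {"grip": 50, "travel": [0, 0, -0.12], "angular": [0, 0, 0]},
    {"grip": 50, "travel": [0, 0, -0.15], "angular": [0, 0, 0]},
    {"grip": 50, "travel": [-0.05, 0, -0.17], "angular": [0, 0, 0]},
    {"grip": 50, "travel": [-0.1, 0, -0.17], "angular": [0, 0, 0]},
    {"grip": 50, "travel": [-0.1, 0, -0.17], "angular": [0, 0, 0]},
    {"grip": 50, "travel": [-0.1, 0, -0.17], "angular": [0, 0, 0]},
    {"grip": 50, "travel": [-0.1, 0, -0.17], "angular": [0, 0, 0]},
  ],
)

```text
t: 21.92
eef_pos: [0.5826, -0.1962, 0.2915]
tcp_rot: [-0.103, 0.971, -0.022, -0.216]
contact_force: [-0.0, -0.1, -0.0]
opening: 0.0501
```

```bash
python3 - <<'E'
from h import *
o=arm.get_obs();print(o)
snap('wrist','w22');d=load('w22');snap('scene','s22');snap('top','t22')
Ts=TB.copy(); Ts[:3,3]=tf(TB,[0,0,.014])[0]
overlay(d,Ts,partlines(.056,.012),(130,60,380,260),3,'pics/w22c.png')
overlay(load('t22'),TB,[],(230,100,440,260),3.5,'pics/t22c.png')
E
```

```text
{'t': 21.9167, 'joints': array([-0.32892186,  0.88515178,  0.92472723,  1.9925625 , -0.21882645,
       -0.49735404]), 'joint_vel': array([-0.00693326, -0.03694389, -0.01395413,  0.00092551,  0.00064338,
       -0.00111896]), 'effort': array([ 6.59894887e-01, -8.24073100e+01,  2.98704600e+01,  3.89785543e+00,
       -8.27607997e-01,  8.23329552e-03]), 'eef_pos': array([ 0.58262658, -0.1961525 ,  0.29146733]), 'tcp_rot': array([-0.10275795,  0.97072264, -0.02238762, -0.21595637]), 'contact_force': array([-0.0156697 , -0.13943124, -0.03664264]), 'moment': array([ 0.06599709, -0.37904076, -0.02965334]), 'opening': 0.050144542796550985}
```

View pics/w22c.png

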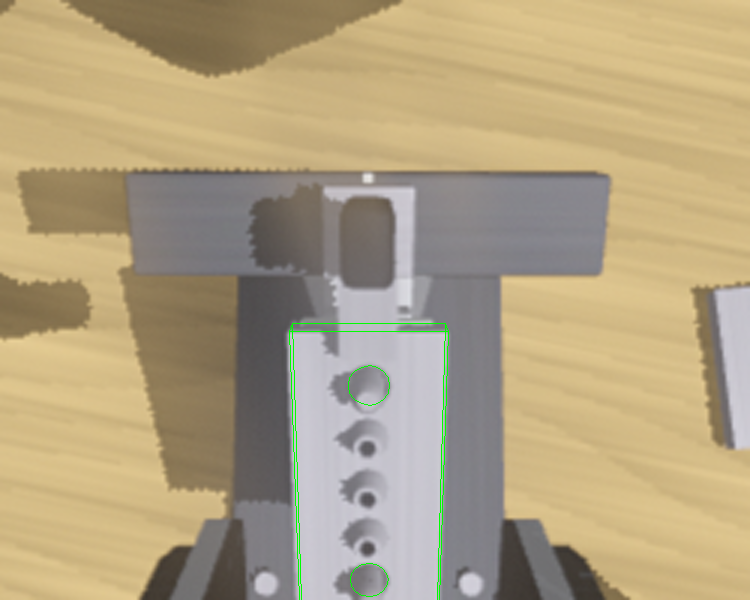

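View pics/w22.png

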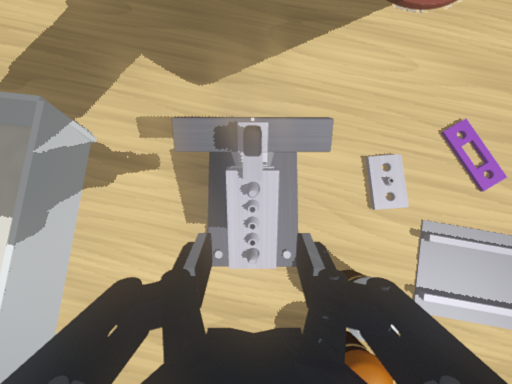

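View pics/s22.png

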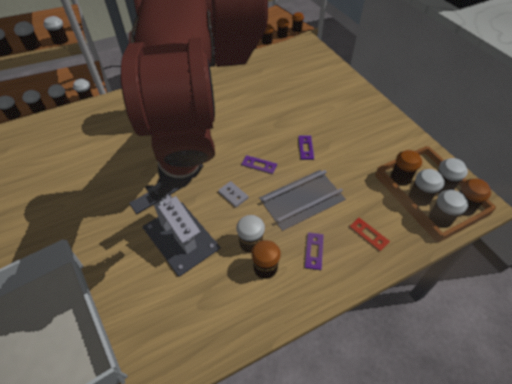

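carry_out(
  plan=[
    {"grip": 50, "travel": [0.0, 0, 0.01], "angular": [0, 0, 0]},
    {"grip": 50, "travel": [0, 0, 0.01], "angular": [0, 0, 0]},
    {"grip": 50, "travel": [0, 0, 0.01], "angular": [0, 0, 0]},
    {"grip": 50, "travel": [0, 0, 0.01], "angular": [0, 0, 0]},
    {"grip": 50, "travel": [0, 0, 0.01], "angular": [0, 0, 0]},
    {"grip": 50, "travel": [0, 0, 0.01], "angular": [0, 0, 0]},
    {"grip": 50, "travel": [0, 0, 0.01], "angular": [0, 0, 0]},
    {"grip": 50, "travel": [0, 0, 0.01], "angular": [0, 0, 0]},
  ],
)

```text
t: 22.73
eef_pos: [0.5811, -0.1963, 0.2872]
tcp_rot: [-0.103, 0.971, -0.023, -0.215]
contact_force: [0.2, 0.1, -0.6]
opening: 0.0501
```

```bash
python3 - <<'E'
from h import *
print(arm.hand_in())
E
```

```text
the job is handed in; nothing more can be done
None
```

The head is refitted and the job was handed in at about 23 s of the 67 s allowed; the hand-in reports no verdict.

- **Keeper aside:** I slid it to the end of its track on the robot's left.
- **Parts fitted:** I threaded the white spacer over the pins, then the three-nozzle plate. Each met about 6–8 N of resistance as it bottomed. In the wrist pictures taken after release, the outlines of the seated poses fell on both parts to within a pixel or so.
- **Keeper back:** It first overshot the middle by about 1.7 mm, so I moved it back before letting go. The last picture shows its centre about half a millimetre from the track's white line. Its tongue lies over the plate's upper end, and the nozzles point outward.
- **Left alone:** The short plate and both cakes look unmoved in the final scene picture; I judged this by eye and did not measure it.
- **At hand-in:** The gripper was open, well above the head, and touching nothing.

No check failed. In both seatings the arm stopped about 1 mm short of the calculated depth when the part made contact, and the pictures show both parts fully down. In the last picture, taken from a more distant pose, the nozzle plate's upper edge lies 2–3 pixels off the drawn outline in a 3x enlargement (about 1 mm). That is within the camera calibration.

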